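Tamp rough stones level in a bin

TASK

Take the hand tamper by its handle and, working only with its sole, tamp and rub the heaped lumps in the wooden bin down into one level layer, each lying flat on the floor of the bin, none on or leaning against another and none above the fill line; finish with a firm, steady press of about 12 N on the level layer. Feel your way: keep the force under about 25 N, for the lumps chip, and fingers must not touch them. Then stand the tamper upright on its cork rest and let go, leaving the other things on the bench alone.

Things in the scene. Friction and masses are not known exactly. Their poses are not given: they have to be found in the camera images.
- bin_floor (a point): Centre of the inner floor of the wooden bin, z up: inside 110 mm (its x) by 124 mm (its y), walls 7 mm thick, inner floor 6 mm above the bench, rim 50 mm above the inner floor. A dark fill line runs round the inside 24 mm above the inner floor.
- tamper_mid (a point): Centre (62 mm above the sole) of the hand tamper, 125 mm tall, about 0.2 kg, standing upright (z up) on the cork rest: flat square foot 46x46x18 mm with a steel sole, a round neck 20 mm thick, then an oblong wooden handle 26 mm (x) by 24 mm (y), from 51 to 125 mm above the sole. Foot and handle sides are parallel to its x and y.
- tamper_grip (a point): Point on the tamper's axis inside the handle, 100 mm above the sole: a good place to hold it. Same axes as the tamper.
- tamper_sole (a point): Centre of the flat underside of the tamper's foot. Same axes as the tamper.
- tamper: The hand tamper itself; origin at the centre of its sole.
- bin: Open wooden bin fixed to the bench; origin under its centre. Five loose rough lumps are heaped in it: the longest lies on or leans against the others. There is room for all to lie flat side by side. Pressing straight down usually only jams them; rubbing sideways under a light load of 5 to 10 N spreads the heap.
- rest: Cork pad 100x100x6 mm fixed to the bench, where the tamper stands and belongs. Origin at the centre of its underside.
- stone1_mid (a point): Centre of a rough 27x39x18 white plaster lump in the bin (size in mm, long side along its y as built); lying flat on the floor its centre is 7 to 11 mm above it.
- stone2_mid (a point): Centre of a rough 29x39x20 green stone lump in the bin (size in mm, long side along its y as built); lying flat on the floor its centre is 7 to 11 mm above it.
- stone3_mid (a point): Centre of a rough 29x39x20 green stone lump in the bin (size in mm, long side along its y as built); lying flat on the floor its centre is 7 to 11 mm above it.
- stone4_mid (a point): Centre of a rough 27x39x18 white plaster lump in the bin (size in mm, long side along its y as built); lying flat on the floor its centre is 7 to 11 mm above it.
- stone5_mid (a point): Centre of a rough 33x49x19 white plaster lump in the bin (size in mm, long side along its y as built); lying flat on the floor its centre is 7 to 11 mm above it.
- findings_tin_mid (a point): Centre of a round lidded tin 76x70x29 mm lying loose on the bench; not part of the job, stays where it is.
- ring_clamp_mid (a point): Centre of a wooden hand clamp 30x150x31 mm lying loose on the bench; not part of the job, stays where it is.
- pliers_mid (a point): Centre of a pair of pliers 42x157x14 mm lying loose on the bench; not part of the job, stays where it is.
Not all that is in view belongs to the job. Leave any blue or orange look-alike of the part that bears stone5_mid alone.

How it is judged:
By the outcome, as a careful person would: the job done as asked, in the order asked, and still so for the second after the job is handed in, with the robot touching nothing.
It also fails if it takes over 72 s, if anything falls off the work surface, if the arm or the gripper's body presses on something with over 40 N, if the wrist force passes 120 N, or if a joint passes its speed limit or range.

ROBOT

A 7-joint arm with a two-finger parallel gripper is mounted at the origin on a cart in front of the work surface, level with it; the furniture and walls round the work are solid. World frame = base frame: x ahead of the robot, y to its left, z up, the work surface at z = 0. Lengths are in mm, angles in rad, forces in N, time in s.
With the tool pointing down it reaches from about 400 to 875 mm from the base axis. Payload 4.4 kg.
Tool frame: the origin (TCP) lies at the very end of the fingers, on their centre line; the grasp point (between the pads) lies 19 mm behind it (ctrl.pinch_z is the z of the grasp point in the tool frame, in mm); z points along the fingers, x is the direction in which the jaws open and shut, and the axes are right-handed (so a half turn about z gives the same grasp; the last joint's range is limited). The gripper opens to 85 mm and grips with 20 to 120 N. Pads are 22 mm wide; open, the fingers measure 114 mm over their backs; the gripper's body (76 mm by 85 mm) begins 54 mm behind the grasp point. The pads swing forward as they close: fully open they stand 13 mm farther back than shut.
Start: joints at [-1.409, 0.628, 0.038, 1.517, -0.027, 0.996, -0.02], TCP at [146.767, 633.228, 231.313] pointing down, gripper open.
Joint ranges: [-3.06, 3.06], [-0.37, 2.12], [-1.25, 1.32], [0.18, 2.47], [-1.1, 4.24], [0.23, 1.98], [-2.94, 2.94]. Speed limits (rad/s): [2.57, 2.57, 3.14, 3.14, 3.14, 3.14, 3.14].

INTERFACE

Orientations are given as [roll, pitch, yaw] about the fixed x, y, z axes, in that order (R = Rz(yaw) Ry(pitch) Rx(roll)).
In Python, from cell import sensors, get_image, order, ctrl gives the robot as it stands.
- The arm moves only by the tool arm_command, never from a script. Its argument "rows" is a list that holds one entry, the list of rows, each a list of 6 numbers: the shift along the tool's x, y, z in mm, then the turn, a rotation vector about the tool's x, y, z in degrees. A call has 1 to 20 rows; each row is the pose to reach, as a shift and turn from the pose commanded when the call began, along the tool's axes at that moment; what a row does not reach only later rows make up. A row lasts 1/12 s, in which the tool goes at most 41.7 mm and 7.16 degrees, less where a joint would pass 70% of its speed; a pose out of reach is approached as far as the arm can. A call with a gripper value outside its range is refused whole. "claw" is the opening, from -1 (shut) to 1 (fully open), set as the call begins (left out, the last holds). The fingers move at their own pace and stop on an object; the grip force is fixed at half the most. Time passes only in rows, so rows that repeat a pose let the fingers close. It gives the time, the measured TCP pose, the force and the opening at its end, in the units of the state.
- sensors.read_state(): the state, without advancing time (a new reading comes with each control period).
- get_image(name): name is "side" or "top"; returns a dict with "pixels" (420x560x3 uint8, red, green, blue), "z_map" (420x560 float32, mm along the optical axis (not along the pixel's ray), 0 where there is no reading), "K" (3x3 intrinsics, pixels), "pose" (4x4, takes a point from camera to world coordinates). Camera axes: x right, y up, looking along -z (the intrinsics and any distortion apply to the point x, -y, -z); pixel columns grow to the right and rows downward; lengths in mm; the calibration is good to about 2 mm. A picture is of the moment at which its call begins.
- order.finish_job(): hands the job in, once; it reports no verdict.
The state is a dict: "clock": time; "qpos": joint angles; "qd": joint speeds; "tau": joint torques, N m; "eef_pos": TCP position; "tool_rot": TCP orientation; "force": force on the tool from outside, world axes, zero at the start; "torque": the same for the moment, N m; "width": finger opening in mm.
Only numpy, scipy, OpenCV 4.12 (cv2) and the standard library are available. Lean on these libraries where they do the work, as an engineer would, in place of code of your own. Each camera call takes 0.05 s, during which the arm holds its last target.

## Working session

There is one attempt and no reset: what is moved stays moved. The work goes in short steps, Python scripts to look and compute and a tool call to move; the robot and the scene stay as the last step left them, time stands still between calls to the robot, and variables do not carry over. Pictures are saved under pics/ and viewed, and the job is handed in when it is done.

Besides the shell and the picture viewer there is one more tool, called after "Emit:" by a JSON object that holds its "op" and its "data". arm_command: Moves the arm, as the interface text tells. Its arguments: {"type":"object","properties":{"rows":{"type":"array","items":{"type":"array","items":{"type":"array","items":{"type":"number"}}}},"claw":{"type":"number"}},"required":["rows"]}

```bash
ls; mkdir -p pics
cat > h.py <<'E'
import numpy as np, cv2
from cell import sensors,get_image,order,ctrl
def pts(im):
    z=im['z_map'];K=im['K'];h,w=z.shape
    u,v=np.meshgrid(np.arange(w),np.arange(h))
    x=(u-K[0,2])/K[0,0]*z;y=(v-K[1,2])/K[1,1]*z
    P=np.stack([x,-y,-z,np.ones_like(z)],-1)@im['pose'].T
    P=P[...,:3];P[z==0]=np.nan
    return P
def save(im,n,crop=None,s=1):
    p=im['pixels'][...,::-1]
    if crop: p=p[crop[1]:crop[3],crop[0]:crop[2]]
    p=cv2.resize(p,None,fx=s,fy=s,interpolation=cv2.INTER_CUBIC)
    cv2.imwrite('pics/'+n,p)
E
python3 - <<'E'
from h import *
for n in ('side','top'):
    im=get_image(n);save(im,n+'0.png');np.save(n+'.npy',im,allow_pickle=True)
    print(n,im['K'],im['pose'].round(3), [k for k in im])
s=sensors.read_state();print(s,ctrl.pinch_z)
E
```

```text
pics
side [[510.25833186   0.         278.32750397]
 [  0.         510.25833186 206.74423915]
 [  0.           0.           1.        ]] [[-9.86000e-01  1.12000e-01 -1.24000e-01  3.37282e+02]
 [-1.67000e-01 -6.42000e-01  7.48000e-01  7.78189e+02]
 [ 4.00000e-03  7.59000e-01  6.52000e-01  7.77065e+02]
 [ 0.00000e+00  0.00000e+00  0.00000e+00  1.00000e+00]] ['pixels', 'z_map', 'K', 'pose']
top [[545.33274698   0.         279.49623832]
 [  0.         545.33274698 211.65654817]
 [  0.           0.           1.        ]] [[-2.100000e-02  9.970000e-01 -8.000000e-02  3.833790e+02]
 [-1.000000e+00 -2.200000e-02 -3.000000e-03 -3.336400e+01]
 [-5.000000e-03  8.000000e-02  9.970000e-01  1.242198e+03]
 [ 0.000000e+00  0.000000e+00  0.000000e+00  1.000000e+00]] ['pixels', 'z_map', 'K', 'pose']
{'clock': 0.1, 'qpos': array([-1.4087798 ,  0.62921487,  0.03844015,  1.51828292, -0.02699283,
        0.99629188, -0.02002908]), 'qd': array([-0.00152258, -0.00308753, -0.00032488, -0.00112073,  0.00045945,
       -0.00240109, -0.00174173]), 'tau': array([ 3.76401149e-03, -5.64533687e+01,  1.23061515e+00, -1.93975890e+01,
        1.12216762e-02,  5.34109407e-03, -4.17093347e-06]), 'eef_pos': array([146.64597803, 632.664927  , 230.50130849]), 'tool_rot': array([3.14157421e+00, 1.67915477e-03, 1.34295801e+00]), 'force': array([ 0.97868535,  0.50766929, -0.12590365]), 'torque': array([-0.02311897, -0.00557407, -0.03381293]), 'width': 85.44267583355682} -18.700000000000003
```

View pics/side0.png

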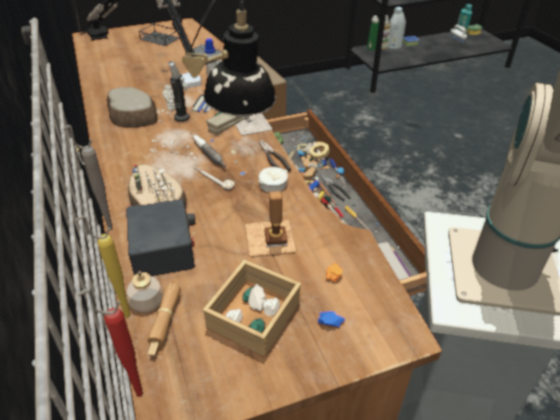

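View pics/top0.png

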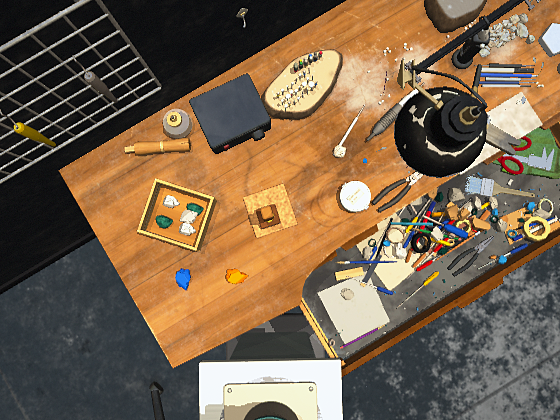

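Run:
```python
from h import *
for n in ('side','top'):
    im=np.load(n+'.npy',allow_pickle=True).item();P=pts(im)
    L=dict(top=[(265,205),(270,218),(258,225),(250,195),(285,225),(262,170),(180,217),(170,200),(193,208),(187,228),(163,222),(185,275),(236,276),(355,195),(390,195),(157,147),(155,182),(210,200),(140,235),(190,250)],side=[(277,197),(275,237),(255,240),(290,245),(280,222),(257,298),(232,316),(258,326),(270,307),(247,297)])[n]
    for u,v in L: print(n,u,v,P[v,u].round(1))
top=np.load('top.npy',allow_pickle=True).item();save(top,'tc.png',(120,160,310,260),4)
sd=np.load('side.npy',allow_pickle=True).item();save(sd,'sc.png',(190,180,350,360),3.3)
```

```text
side 277 197 [468.1   8.3 131.9]
side 275 237 [471.7  11.1  23.7]
side 255 240 [515.7   9.8   6.2]
side 290 245 [439.   12.8   7. ]
side 280 222 [462.2   5.   62.7]
side 257 298 [475.1 185.4  32.1]
side 232 316 [513.  227.4  24.3]
side 258 326 [462.  242.1  26. ]
side 270 307 [449.2 193.4  21.3]
side 247 297 [496.  178.2  22. ]
top 265 205 [497.9   3.5   8.3]
top 270 218 [460.8  -9.5 114.9]
top 258 225 [453.   20.3   5.2]
top 250 195 [522.   37.4   4.6]
top 285 225 [451.5 -41.    7.4]
top 262 170 [580.4   9.2  -4.5]
top 180 217 [475.1 197.7   4.1]
top 170 200 [512.4 216.1  24.6]
top 193 208 [493.1 164.4  26. ]
top 187 228 [448.7 178.8  22.3]
top 163 222 [463.3 232.2  23.9]
top 185 275 [344.  185.1  16.9]
top 236 276 [339.3  71.2  15.4]
top 355 195 [ 514.  -198.7   29.6]
top 390 195 [ 515.3 -282.5    1.3]
top 157 147 [632.9 244.1  28.3]
top 155 182 [549.8 242.9  54. ]
top 210 200 [507.2 122.2  55.7]
top 140 235 [4.363e+02 2.900e+02 3.000e-01]
top 190 250 [399.7 176.6  -2.1]
```

View pics/tc.png

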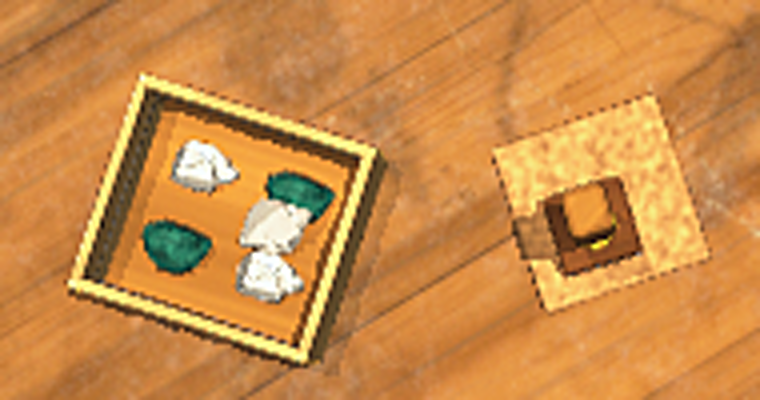

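View pics/sc.png

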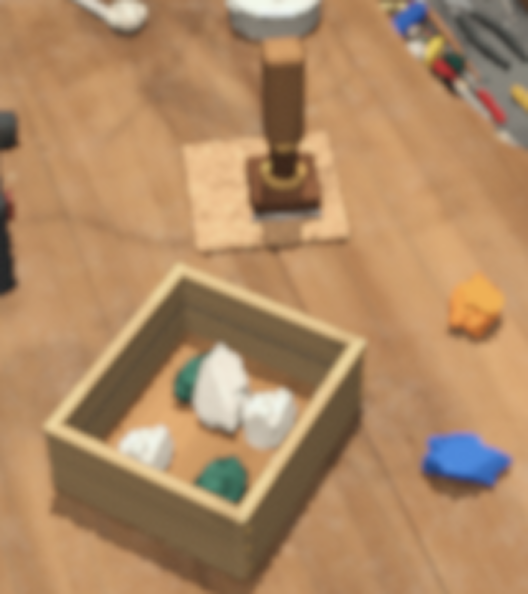

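```bash
cat >> h.py <<'E'
def rect(P2):
    c,(w,h),a=cv2.minAreaRect(P2.astype(np.float32)); return np.round(c,1),(round(w,1),round(h,1)),round(a,2)
E
python3 - <<'E'
from h import *
A=[]
for n in ('side','top'):
    im=np.load(n+'.npy',allow_pickle=True).item();P=pts(im).reshape(-1,3);P=P[~np.isnan(P).any(1)]
    def sel(x0,x1,y0,y1,z0,z1): 
        m=(P[:,0]>x0)&(P[:,0]<x1)&(P[:,1]>y0)&(P[:,1]<y1)&(P[:,2]>z0)&(P[:,2]<z1);return P[m]
    r=sel(380,600,100,300,51,62);print(n,'rim',len(r),rect(r[:,:2]),np.median(r[:,2]))
    h=sel(400,540,-60,70,75,140);print('handle',len(h),rect(h[:,:2]),h[:,2].max(),h.mean(0))
    h=sel(400,540,-60,70,112,140);print('handletop',len(h),rect(h[:,:2]),h[:,2].max(),h.mean(0))
    f=sel(400,540,-60,70,18,34);print('foot',len(f),rect(f[:,:2]),np.median(f[:,2]))
    b=sel(380,420,0,160,-10,10);print('bench',np.median(b[:,2]))
    A.append(P)
E
```

```text
side rim 1137 (array([478.8, 200.6]), (139.9, 124.9), 71.19) 56.56254139565726
handle 375 (array([472.7,  -0.6]), (26.3, 28.2), 12.93) 134.5652500018831 [471.22798626   6.96544713 109.91290459]
handletop 189 (array([472.7,  -0.7]), (26.1, 28.0), 14.7) 134.5652500018831 [471.49515245   5.05392661 125.94302013]
foot 298 (array([471.8,   1.5]), (46.4, 46.3), 16.02) 25.24856007907448
bench 0.9645731896201823
top rim 723 (array([478.8, 198.9]), (138.7, 123.9), 70.82) 55.41652851460981
handle 158 (array([472.2,  -2.6]), (26.0, 23.4), 17.28) 136.21813605428247 [470.66069777  -2.98837046 126.32057145]
handletop 145 (array([472.2,  -2.6]), (26.0, 23.4), 17.28) 136.21813605428247 [471.56022177  -2.64660935 129.23126921]
foot 250 (array([472.3,  -2.3]), (45.6, 45.5), 17.25) 23.318032555604873
bench -0.7612025250300576
```

```bash
cat >> h.py <<'E'
def mv(c,t):
    "c,t: [x,y,z,yaw deg] -> tool shift"
    a=np.radians(c[3]);d=np.array(t[:3])-np.array(c[:3])
    return np.round([d@[np.cos(a),np.sin(a),0],d@[np.sin(a),-np.cos(a),0],-d[2],0,0,-(t[3]-c[3])],1)
E
python3 - <<'E'
from h import *
print(mv([146.8,633.2,231.3,76.95],[472.2,-0.5,170,107.2]))
# bin heightmap, bin frame
c=np.array([478.8,199.7]);a=np.radians(-19);ex=np.array([np.cos(a),np.sin(a)]);ey=np.array([-np.sin(a),np.cos(a)])
for n in ('top','side'):
    im=np.load(n+'.npy',allow_pickle=True).item();P=pts(im);C=im['pixels']
    q=P[...,:2]-c;bx=q@ex;by=q@ey
    m=(abs(bx)<55)&(abs(by)<62)
    H=np.full((23,26),np.nan)
    for x,y,z in zip(bx[m],by[m],P[...,2][m]-6):
        i,j=int((x+57.5)//5),int((y+65)//5); H[i,j]=np.nanmax([H[i,j],z])
    print(n,'rows bx -55..55, cols by -62..62');print('\n'.join(' '.join('  .' if np.isnan(v) else '%3d'%v for v in r) for r in H))
E
```

```text
[-543.9  460.1   61.3    0.     0.   -30.2]
top rows bx -55..55, cols by -62..62
  .  38  36   2  37  51  36   1  49  48  52  34  47  48  28  47  39  24  46  40  24  41  48  47  27  48
  .   2   1   4   3   0   5   3   3   6   1   4   2   1   2   3   3   2   1   2   2   3   4   3   0  46
  .   .   0   0   0   2   2   1   0   3   0   0   3   0   3   4   2   0   1   1   4   4   6   0   3  50
  .   .   5   0   2   3   0   1   1   4   3   0   2   5   2   3   2   4   1   2   2   3   2   1   2  51
  .   6   4   5   1  12  14  12  11  12   5   5   0   2   3   2  13  16  16  12  11   3   5   3   5  47
  .   .   2   0   5  18  20  18  17  16  10   1   1   2   3  12  17  17  19  20  14  16   1   6   0  54
  .   .   3   7   9  12  17  21  18  19   8   3   1   0   4  15  19  21  21  24  23  13   1   1   1  49
  .   .   2   6  12  11  17  20  18  17  11   2   1   1  13  17  18  21  20  22  21  17   2   0   5  51
  .   .   4   4   1   9  15  13  17  13   9   2   0   2  10  10  17  17  20  20  18  14   9   2   2  47
  .   .   0   1   0   4  14  17  12  13  17  12   2   6   0   7   1  12  12  13  10
[... 3102 characters left out ...]
  21  24  22  19  13   2   4   6  10  10  16  19  21  20  21   .   .   .   .
 48  25   .   .   .  18  19  21  21  20  18  14   3   2   4   8  10  12  15  16  17  15   .   .   .   .
 52  31   4   .   .  16  16  19  17  16  13   2   4   3   1   4   .  12  14  15  14  16   .   .   .   .
 54   2   3   .   5   .   .   .   0   4   2   3   3   2   3   2   .   .   .   .   .   .   .   .   .   .
 53  48   2   3   3   4   1   1   3   2   4   3   3   3   2   2   3   4   3   2   .   .   .   .   .   .
 50  43   3   2   2   3   2   2   1   3   2   3   4   3   2   2   4   5   2   2   .   .   .   .   .   .
 50  50  48  53  53  53  46  41  48  49  50  49  44  46  50  53  50  53  50  53  45  52  50  51  40   .
```

Emit:
{"op": "arm_command", "data": {"rows": [[[-543.9,460.1,61.3,0,0,-30.2],[-543.9,460.1,61.3,0,0,-30.2],[-543.9,460.1,61.3,0,0,-30.2],[-543.9,460.1,61.3,0,0,-30.2],[-543.9,460.1,61.3,0,0,-30.2],[-543.9,460.1,61.3,0,0,-30.2],[-543.9,460.1,61.3,0,0,-30.2],[-543.9,460.1,61.3,0,0,-30.2],[-543.9,460.1,61.3,0,0,-30.2],[-543.9,460.1,61.3,0,0,-30.2],[-543.9,460.1,61.3,0,0,-30.2],[-543.9,460.1,61.3,0,0,-30.2],[-543.9,460.1,61.3,0,0,-30.2],[-543.9,460.1,61.3,0,0,-30.2],[-543.9,460.1,61.3,0,0,-30.2],[-543.9,460.1,61.3,0,0,-30.2],[-543.9,460.1,61.3,0,0,-30.2],[-543.9,460.1,61.3,0,0,-30.2],[-543.9,460.1,61.3,0,0,-30.2],[-543.9,460.1,61.3,0,0,-30.2]]]}}

```text
clock: 1.77
eef_pos: [471.5, -0.2, 169.7]
tool_rot: [-3.141, -0.001, 1.869]
force: [-0.3, -0.0, 0.6]
width: 85.5
```

Emit:
{"op": "arm_command", "data": {"rows": [[[0,0,30,0,0,0],[0,0,60,0,0,0],[0,0,78,0,0,0],[0,0,83,0,0,0],[0,0,83,0,0,0]]]}}

```text
clock: 2.18
eef_pos: [470.6, 1.5, 86.1]
tool_rot: [-3.139, -0.002, 1.874]
force: [-0.3, 0.1, 0.6]
width: 85.5
```

Run:
```python
from h import *
s=sensors.read_state();print(s['force'],s['eef_pos'],s['qpos'])
im=get_image('side');save(im,'s1.png',(170,100,350,350),2.3)
```

```text
[-0.33832232  0.07197428  0.59070961] [470.56886772   1.50941894  86.11230515] [-0.01486079  0.62411542 -0.0687968   2.12919572  0.10234623  0.39464293
  1.70813145]
```

View pics/s1.png

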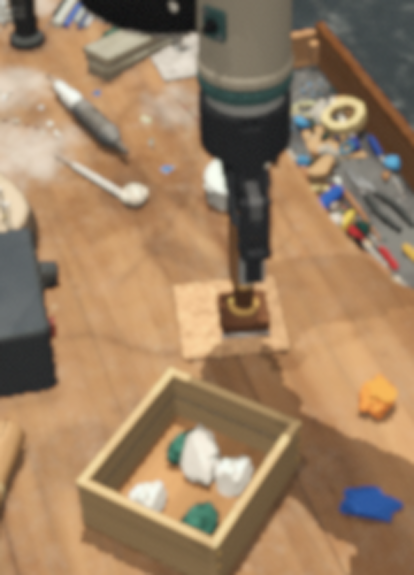

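Emit:
{"op": "arm_command", "data": {"rows": [[[0,0,0,0,0,0],[0,0,0,0,0,0],[0,0,0,0,0,0],[0,0,0,0,0,0],[0,0,0,0,0,0],[0,0,0,0,0,0],[0,0,0,0,0,0],[0,0,0,0,0,0]]], "claw": -1}}

```text
clock: 2.9
eef_pos: [472.5, -0.7, 87.5]
tool_rot: [3.141, 0.0, 1.87]
force: [-0.8, -0.2, 5.8]
width: 23.5
```

Emit:
{"op": "arm_command", "data": {"rows": [[[0,0,-10,0,0,0],[0,0,-25,0,0,0],[0,0,-45,0,0,0],[0,0,-60,0,0,0],[0,0,-60,0,0,0]]]}}

```text
clock: 3.32
eef_pos: [473.6, -0.5, 149.0]
tool_rot: [3.137, 0.001, 1.87]
force: [-0.8, -0.4, -2.8]
width: 23.7
```

Run:
```python
from h import *
s=sensors.read_state();print(s['force'],s['torque'],s['eef_pos'],s['tool_rot'],s['width'])
for n in ('side','top'):
    im=get_image(n);save(im,n+'2.png')
    P=pts(im).reshape(-1,3);P=P[~np.isnan(P).any(1)]
    m=(abs(P[:,0]-472)<45)&(abs(P[:,1])<45)
    Q=P[m]; f=Q[(Q[:,2]>70)&(Q[:,2]<90)]; print(n,'foot',len(f),rect(f[:,:2]) if len(f)>4 else 0,Q[:,2].min())
    f=Q[(Q[:,2]>60)&(Q[:,2]<78)]; print(n,'footside',len(f),f[:,2].min() if len(f) else 0,rect(f[:,:2]) if len(f)>4 else 0)
```

```text
[-0.8136711  -0.40582523 -2.82895003] [-0.02400372 -0.02730723  0.03537328] [473.6081781   -0.51999441 148.99377406] [3.13745462e+00 1.01708230e-03 1.86980006e+00] 23.68496539894329
side foot 355 (array([473.3,   1.1]), (46.2, 49.5), 16.32) -4.025088399405718
side footside 72 66.20141150378629 (array([479.6,  14.4]), (31.0, 62.1), 65.41)
top foot 0 0 475.6300647367533
top footside 0 0 0
```

View pics/side2.png

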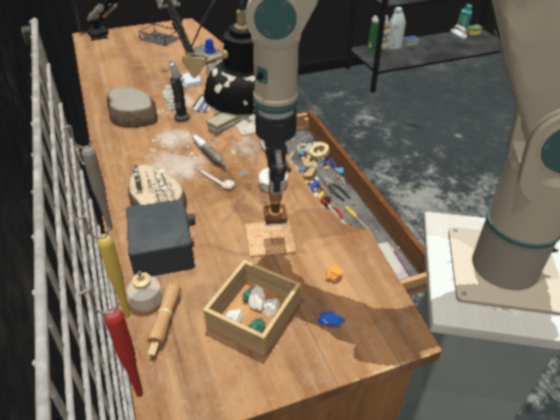

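```bash
cat >> h.py <<'E'
BC=np.array([478.8,199.7])
def b2w(bx,by,a=-19.0):
    a=np.radians(a);return BC+bx*np.array([np.cos(a),np.sin(a)])+by*np.array([-np.sin(a),np.cos(a)])
E
python3 - <<'E'
from h import *
x,y=b2w(5,-25);print(x,y,mv([472.2,-0.5,147,107.2],[x,y,147,71]))
E
```

```text
475.38838901656766 174.43419483773127 [166.2  54.8  -0.    0.    0.   36.2]
```

Emit:
{"op": "arm_command", "data": {"rows": [[[33,11,0,0,0,7],[66,22,0,0,0,14],[99,33,0,0,0,21],[132,44,0,0,0,28],[160,53,0,0,0,34],[166.2,54.8,0,0,0,36.2],[166.2,54.8,0,0,0,36.2],[166.2,54.8,0,0,0,36.2]]]}}

```text
clock: 4.08
eef_pos: [474.4, 173.9, 145.6]
tool_rot: [-3.14, 0.003, 1.241]
force: [0.2, -0.7, -2.4]
width: 23.5
```

Run:
```python
from h import *
s=sensors.read_state();print(s['force'],s['torque'],s['eef_pos'],s['tool_rot'],s['width'],s['qpos'])
im=get_image('side');save(im,'s3.png',(170,100,350,350),2.3)
im=get_image('top');save(im,'t3.png',(100,100,310,260),3)
s=sensors.read_state();print(s['force'],s['torque'],s['eef_pos'])
```

```text
[ 0.17000509 -0.70289345 -2.44491701] [-0.03777199 -0.01394295  0.03517358] [474.37199023 173.85617867 145.61407489] [-3.13983324e+00  2.87015653e-03  1.24068658e+00] 23.52134193786475 [-0.49288092  0.55434993  0.12460246  2.00200277 -0.11517227  0.5950178
  0.94961736]
[ 0.15519469 -0.378692   -2.27090233] [-0.05632965  0.01358269 -0.0018209 ] [474.96116325 172.38728812 146.17093662]
```

View pics/s3.png

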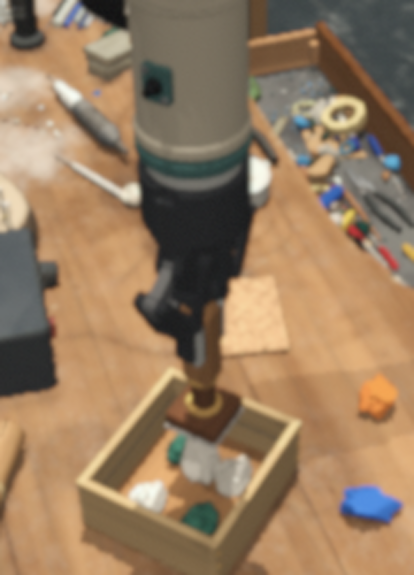

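View pics/t3.png

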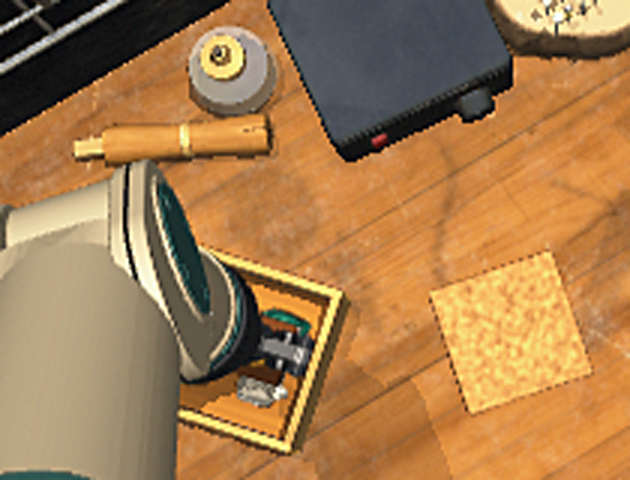

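Emit:
{"op": "arm_command", "data": {"rows": [[[0,0,10,0,0,0],[0,0,15,0,0,0],[0,0,18,0,0,0],[0,0,19,0,0,0],[0,0,20,0,0,0],[0,0,20,0,0,0],[0,0,20,0,0,0]]]}}

```text
clock: 4.77
eef_pos: [475.6, 174.4, 127.1]
tool_rot: [3.141, -0.0, 1.238]
force: [0.5, 0.5, -1.8]
width: 22.9
```

Emit:
{"op": "arm_command", "data": {"rows": [[[0,0,1,0,0,0],[0,0,2,0,0,0],[0,0,2,0,0,0]]]}}

```text
clock: 5.02
eef_pos: [475.4, 174.5, 125.0]
tool_rot: [-3.142, -0.0, 1.238]
force: [0.5, 0.8, -3.0]
width: 23.5
```

Emit:
{"op": "arm_command", "data": {"rows": [[[0,0,1,0,0,0],[0,0,2,0,0,0],[0,0,2,0,0,0]]]}}

```text
clock: 5.27
eef_pos: [475.4, 174.4, 122.8]
tool_rot: [-3.141, 0.0, 1.238]
force: [0.0, 0.3, -3.0]
width: 23.0
```

Emit:
{"op": "arm_command", "data": {"rows": [[[0,0,1,0,0,0],[0,0,2,0,0,0],[0,0,2,0,0,0]]]}}

```text
clock: 5.52
eef_pos: [475.4, 174.4, 120.8]
tool_rot: [-3.141, 0.0, 1.238]
force: [-0.5, 0.3, -1.6]
width: 23.5
```

Emit:
{"op": "arm_command", "data": {"rows": [[[0,0,1,0,0,0],[0,0,1,0,0,0]]]}}

```text
clock: 5.68
eef_pos: [475.4, 174.5, 119.9]
tool_rot: [-3.141, 0.0, 1.238]
force: [0.2, 0.0, -2.7]
width: 23.1
```

Emit:
{"op": "arm_command", "data": {"rows": [[[0,0,1,0,0,0],[0,0,1,0,0,0]]]}}

```text
clock: 5.85
eef_pos: [475.4, 174.4, 118.9]
tool_rot: [-3.141, 0.0, 1.238]
force: [-0.4, 0.2, -0.8]
width: 23.0
```

Emit:
{"op": "arm_command", "data": {"rows": [[[0,0,1,0,0,0],[0,0,1,0,0,0]]]}}

```text
clock: 6.02
eef_pos: [475.4, 174.4, 117.9]
tool_rot: [-3.141, 0.0, 1.238]
force: [0.0, 0.3, -1.8]
width: 23.4
```

Emit:
{"op": "arm_command", "data": {"rows": [[[0,0,1,0,0,0],[0,0,1,0,0,0]]]}}

```text
clock: 6.18
eef_pos: [475.4, 174.4, 116.8]
tool_rot: [-3.141, 0.0, 1.238]
force: [-0.4, -0.6, -2.3]
width: 23.2
```

Emit:
{"op": "arm_command", "data": {"rows": [[[0,0,1,0,0,0],[0,0,1,0,0,0]]]}}

```text
clock: 6.35
eef_pos: [475.4, 174.4, 115.8]
tool_rot: [-3.141, 0.0, 1.238]
force: [-0.4, 0.4, -1.6]
width: 23.2
```

Emit:
{"op": "arm_command", "data": {"rows": [[[0,0,1,0,0,0],[0,0,1,0,0,0]]]}}

```text
clock: 6.52
eef_pos: [475.4, 174.4, 114.8]
tool_rot: [-3.141, 0.0, 1.238]
force: [-0.1, 0.2, -1.7]
width: 23.4
```

Run:
```python
from h import *
s=sensors.read_state();print(s['force'],s['torque'],s['eef_pos'])
im=get_image('side');save(im,'s4.png',(200,200,320,350),4)
s=sensors.read_state();print(s['force'],s['torque'],s['eef_pos'])
```

```text
[-0.14283092  0.1757032  -1.65279196] [ 0.04834096  0.01372254 -0.02064517] [475.42543616 174.41789818 114.83898993]
[-0.39859539  0.20355127 -2.72497009] [0.0058149  0.01184073 0.02337032] [475.44033558 174.40258848 114.86372923]
```

View pics/s4.png

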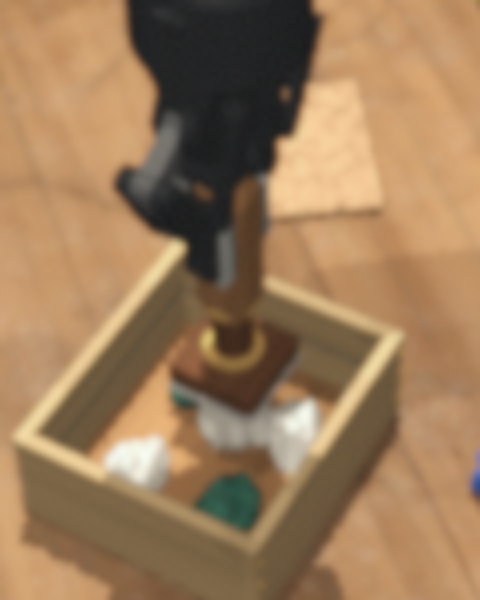

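Emit:
{"op": "arm_command", "data": {"rows": [[[0,0,1,0,0,0],[0,0,1,0,0,0]]]}}

```text
clock: 6.73
eef_pos: [475.4, 174.4, 113.9]
tool_rot: [-3.141, 0.0, 1.238]
force: [0.6, -0.9, -2.4]
width: 23.3
```

Emit:
{"op": "arm_command", "data": {"rows": [[[0,0,1,0,0,0],[0,0,1,0,0,0]]]}}

```text
clock: 6.9
eef_pos: [475.4, 174.4, 112.8]
tool_rot: [-3.141, 0.0, 1.238]
force: [-0.3, 0.6, -1.8]
width: 23.2
```

Emit:
{"op": "arm_command", "data": {"rows": [[[0,0,1,0,0,0],[0,0,1,0,0,0]]]}}

```text
clock: 7.07
eef_pos: [475.4, 174.4, 111.9]
tool_rot: [-3.141, 0.0, 1.238]
force: [0.0, -0.8, -2.3]
width: 23.2
```

```bash
cat >> h.py <<'E'
def foot(tag,pic=True):
    im=get_image('side')
    if pic: save(im,tag+'.png',(200,200,320,350),4)
    P=pts(im)[200:350,200:320];C=im['pixels'][200:350,200:320].astype(int)
    return P,C
E
python3 - <<'E'
from h import *
P,C=foot('s5')
for v,u in [(350//4,190//4),(365//4,235//4),(350//4,275//4),(395//4,245//4),(330//4,260//4),(200//4,250//4),(250//4,245//4)]: print(u,v,P[v,u].round(1),C[v,u])
print(sensors.read_state()['force'])
E
```

```text
47 87 [495.  178.   50.7] [153 104  71]
58 91 [472.7 185.5  52.7] [136 103  59]
68 87 [456.9 170.7  49.9] [77 50 34]
61 98 [464.8 198.1  49.6] [79 51 36]
65 82 [464.7 159.8  49.9] [104  71  47]
62 50 [464.3 181.5 156.7] [102  72  47]
61 62 [465.2 187.8 133.5] [88 62 40]
[-0.10835141 -0.49944882 -1.15885318]
```

View pics/s5.png

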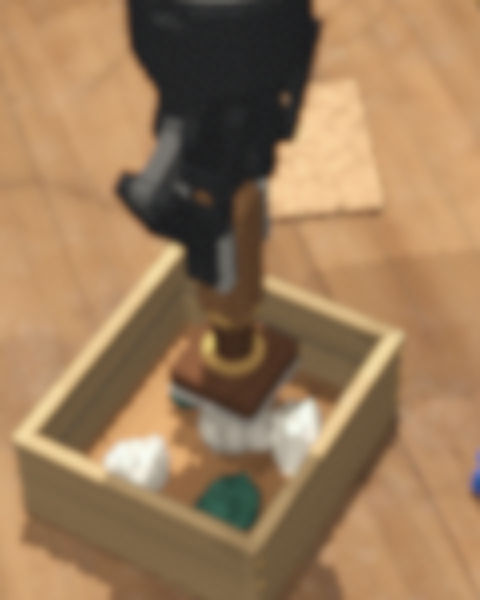

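Emit:
{"op": "arm_command", "data": {"rows": [[[0,0,1,0,0,0],[0,0,2,0,0,0],[4,0,2,0,0,0],[8,0,2,0,0,0]]]}}

```text
clock: 7.45
eef_pos: [478.2, 182.1, 109.9]
tool_rot: [-3.141, 0.0, 1.238]
force: [1.1, 1.0, -2.4]
width: 23.3
```

Emit:
{"op": "arm_command", "data": {"rows": [[[4,0,0,0,0,0],[8,0,0,0,0,0],[12,0,0,0,0,0]]]}}

```text
clock: 7.7
eef_pos: [482.2, 194.0, 110.0]
tool_rot: [3.142, -0.0, 1.239]
force: [0.5, -0.4, -2.5]
width: 23.3
```

Emit:
{"op": "arm_command", "data": {"rows": [[[-5,0,0,0,0,0],[-10,0,0,0,0,0],[-15,0,0,0,0,0],[-20,0,0,0,0,0]]]}}

```text
clock: 8.03
eef_pos: [475.0, 173.3, 110.0]
tool_rot: [-3.141, 0.001, 1.237]
force: [0.2, 0.2, -2.3]
width: 23.6
```

Emit:
{"op": "arm_command", "data": {"rows": [[[0,0,-20,0,0,0],[-10,0,-45,0,0,0],[-40,0,-50,0,0,0],[-70,0,-50,0,0,0],[-70,0,-50,0,0,0]]]}}

```text
clock: 8.45
eef_pos: [449.6, 101.2, 160.4]
tool_rot: [-3.14, 0.005, 1.231]
force: [-1.4, -1.3, -2.0]
width: 23.4
```

```bash
cat >> h.py <<'E'
def hmap(tag):
    im=get_image('side');save(im,tag+'.png',(195,250,315,360),5)
    P=pts(im);ex=b2w(1,0)-BC;ey=b2w(0,1)-BC
    q=P[...,:2]-BC;bx=q@ex;by=q@ey
    m=(abs(bx)<55)&(abs(by)<62)
    H=np.full((23,26),np.nan)
    for x,y,z in zip(bx[m],by[m],P[...,2][m]-6):
        i,j=int((x+57.5)//5),int((y+65)//5); H[i,j]=np.nanmax([H[i,j],z])
    print('rows bx -55..55, cols by -62..62');print('\n'.join(' '.join('  .' if np.isnan(v) else '%3d'%v for v in r) for r in H))
    s=sensors.read_state();print(s['clock'],s['force'],s['eef_pos'],s['tool_rot'])
E
python3 -c "
from h import *
hmap('s6')"
```

```text
rows bx -55..55, cols by -62..62
 52   .   .   .   .   .   .   .   .   .   .   .   .   .   .   .   .  49   .   .   .   .   .   .   .   .
 51  45   .   .   .   .   .   .   .   .   .   .   .   .   .   .   .   .   .   .   .   .   .   .   .   .
 51   .   .   .   .   .   .   .   .   .   .   .   .   .   .   .   .   .   .   .   .   .   .   .   .   .
 52  35   .   .   .   .   9  14  17  16  21   6   .   .   .   .   .   .   6  10   .   .   .   .   .   .
 50  49   2   3   3  10  20  19  18  20  19  13   2   1   2   2  15  18  23  19  13   .   .   .   .   .
 52  47   3   4   1   .  20  20  20  20  20  17   4   1   2  13  18  19  21  20  20  18   .   .   .   .
535  43   2   5   2   .  15  14  16  15  17  15   3   2   1  16  19  21  22  24  23  21   .   .   .   .
556 535   2   3   4   9  10  13  15  16  17  12  10   2   .   .  18  20  21  22  23  22   .   .   .   .
555 556 528   2   3   5   .   .  15  21  17  17  19  18   2   .  15  18  22  21  20  17   .   .   .   .
554 555 535 248 253 251   2  20  21  21  20  21  21  21  17   .   .   .   .   .  14   .   .   .   .   .
460 555 555 250 255 254  21
[... 757 characters left out ...]
  2   6  10  12  15  16  17  16   .   .   .   .
 50  30   2   .   .  14  19  20  21  13  11   3   1   4   3   1   .  11  13  15  15   .   .   .   .   .
 52  32   2   0   .   .   .   2   2   3   3   1   3   2   4   2   .   .   .   .  10   .   .   .   .   .
 52  17   3   3   2   2   2   3   4   3   2   2   2   4   4   4   2   2   3   3   .   .   .   .   .   .
 52  44   4   2   2   3   6   2   5   4   3   4   2   3   2   2   2   3   4   2   .   .   .   .   .   .
 49  48  51  49  45  48  40  49  46  48  52  49  48  52  50  46  52  53  46  50  43  46  43  54   .   .
8.5 [ 0.61843273  0.3534577  -1.82813978] [450.94648089 104.0811687  160.34388158] [-3.14059563e+00  2.36178637e-03  1.23207707e+00]
```

View pics/s6.png

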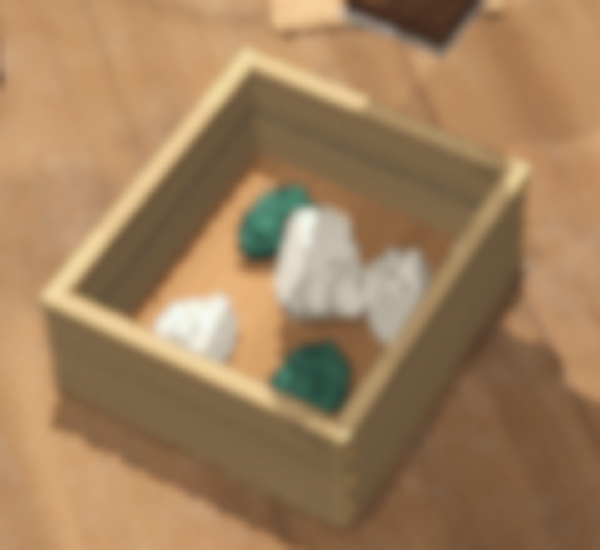

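Emit:
{"op": "arm_command", "data": {"rows": [[[40,-2,0,0,0,0],[68,-2,0,0,0,0],[71,-2,15,0,0,0],[71,-2,40,0,0,0],[71,-2,47,0,0,0],[71,-2,49,0,0,0],[71,-2,50,0,0,0],[71,-2,50,0,0,0]]]}}

```text
clock: 9.17
eef_pos: [474.3, 175.6, 110.5]
tool_rot: [3.141, -0.0, 1.237]
force: [0.3, -0.7, -1.8]
width: 23.7
```

Emit:
{"op": "arm_command", "data": {"rows": [[[0,0,0.5,0,0,0],[0,0,1,0,0,0],[0,0,1,0,0,0]]]}}

```text
clock: 9.42
eef_pos: [474.3, 176.0, 109.6]
tool_rot: [3.141, -0.001, 1.238]
force: [0.2, -0.8, -2.1]
width: 23.4
```

Emit:
{"op": "arm_command", "data": {"rows": [[[0,0,0.5,0,0,0],[0,0,1,0,0,0],[0,0,1,0,0,0]]]}}

```text
clock: 9.67
eef_pos: [474.0, 176.0, 108.1]
tool_rot: [3.142, -0.0, 1.238]
force: [0.3, -0.5, -2.6]
width: 23.3
```

Emit:
{"op": "arm_command", "data": {"rows": [[[0,0,0.5,0,0,0],[0,0,1,0,0,0],[0,0,1,0,0,0]]]}}

```text
clock: 9.92
eef_pos: [474.2, 176.2, 107.5]
tool_rot: [3.141, -0.001, 1.238]
force: [-0.9, -0.8, 3.9]
width: 23.4
```

Emit:
{"op": "arm_command", "data": {"rows": [[[0,0,0.5,0,0,0],[0,0,1,0,0,0],[0,0,1,0,0,0]]]}}

```text
clock: 10.17
eef_pos: [474.4, 176.3, 107.3]
tool_rot: [3.141, -0.001, 1.238]
force: [-2.0, 0.0, 13.0]
width: 23.6
```

Emit:
{"op": "arm_command", "data": {"rows": [[[0,0,-0.7,0,0,0],[1.5,0,-0.7,0,0,0],[3,0,-0.7,0,0,0]]]}}

```text
clock: 10.42
eef_pos: [475.0, 177.9, 107.4]
tool_rot: [3.141, 0.001, 1.238]
force: [-2.5, -4.3, 11.2]
width: 23.2
```

Emit:
{"op": "arm_command", "data": {"rows": [[[2,0,0,0,0,0],[4,0,0,0,0,0],[6,0,0,0,0,0]]]}}

```text
clock: 10.67
eef_pos: [475.8, 181.1, 107.8]
tool_rot: [-3.14, 0.005, 1.236]
force: [-5.7, -9.0, 21.5]
width: 23.2
```

Emit:
{"op": "arm_command", "data": {"rows": [[[2,0,0,0,0,0],[4,0,0,0,0,0],[6,0,0,0,0,0]]]}}

```text
clock: 10.92
eef_pos: [477.1, 185.2, 108.0]
tool_rot: [-3.139, 0.007, 1.235]
force: [-5.1, -9.4, 22.5]
width: 23.5
```

Emit:
{"op": "arm_command", "data": {"rows": [[[0,0,-1.5,0,0,0],[0,0,-1.5,0,0,0]]]}}

```text
clock: 11.08
eef_pos: [479.1, 189.8, 108.4]
tool_rot: [3.141, -0.0, 1.237]
force: [-0.5, 0.6, -2.0]
width: 23.7
```

Emit:
{"op": "arm_command", "data": {"rows": [[[0,-2,0,0,0,0],[0,-4,0,0,0,0],[0,-6,0,0,0,0]]]}}

```text
clock: 11.33
eef_pos: [472.6, 192.6, 107.7]
tool_rot: [-3.141, 0.0, 1.239]
force: [-0.0, 0.7, -1.6]
width: 22.9
```

Look again.

Emit:
{"op": "arm_command", "data": {"rows": [[[0,0,-20,0,0,0],[-10,0,-45,0,0,0],[-50,0,-50,0,0,0],[-85,0,-50,0,0,0],[-85,0,-50,0,0,0]]]}}

```text
clock: 11.75
eef_pos: [441.6, 104.8, 158.2]
tool_rot: [-3.139, 0.006, 1.231]
force: [-0.4, -0.2, -2.5]
width: 23.1
```

```bash
python3 -c "
from h import *
hmap('s7')"
```

```text
rows bx -55..55, cols by -62..62
 48   .   .   .   .   .   .  48   .   .   .   .   .   .   .   .   .   .   .  47   .   .   .   .   .   .
 52  49   .   .   .   .   .   .   .   .   .   .   .   .   .   .   .   .   .   .   .   .   .   .   .   .
 52  45   .   .   .   .   .   .   .   .   .   .   .   .   .   .   .   .   .   .   .   .   .   .   .   .
 51  44   .   .   .   .  10  14  17  20  15   5   .   .   3   .   .   .   7   6   .   .   .   .   .   .
521  45   3   1   4   3  18  20  21  22  19  17   8   4   3   3  16  20  18  16  15   .   .   .   .   .
539 533   2   2   2   .  20  19  18  18  17  18   3   3   3   0  17  20  21  19  20  20   .   .   .   .
556 557 533   2   2  10  12  16  16  17  18  17  13   4   1  15  19  19  21  23  23  23   .   .   .   .
556 557 539 228   3 247   8   9  14  14  15  15  16   3   .   .  16  19  20  22  20  20   .   .   .   .
459 557 557 509 252 254 248   2  16  18  16  18  20  24  19   .  15  19  22  21  21  17   .   .   .   .
458 556 555 533 253 254 249  18  19  19  18  21  22  22  21   .   .   .   .   .  14   .   .   .   .  47
553 554 550 545 508 254 251
[... 758 characters left out ...]
 2   9   9  12  15  17  18  16   .   .   .   .
 52  50   3   .   .  14  16  18  20  16  15   3   3   4   3   3   .  12  16  16  16   .   .   .   .   .
 54   1   2   3   .   .   .   .   2   3   2   2   4   1   3   2   .   .   .   .   .   .   .   .   .   .
 48  30   2   2   3   2   2   3   2   3   2   3   1   2   1   3   4   2   3   2   .   .   .   .   .   .
 49  50   5   2   3   3   1   2   4   2   2   1   5   2   3   2   1   3   2   2   .   .   .   .   .   .
 46  45  48  51  45  48  51  47  48  49  44  52  49  44  50  51  50  50  48  47  38  52  53  51  52   .
11.8 [ 1.17719143 -0.38252096 -2.63224797] [443.41682434 108.16748031 158.21174068] [-3.13989731e+00  2.67897475e-03  1.23277669e+00]
```

View pics/s7.png

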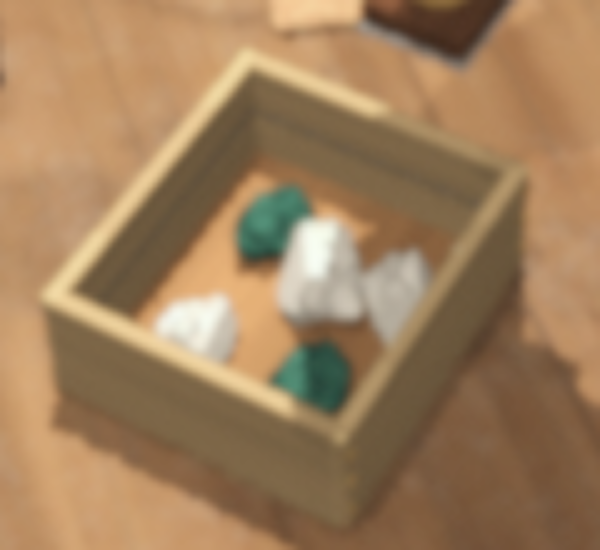

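Emit:
{"op": "arm_command", "data": {"rows": [[[-35,0,0,0,0,0],[-75,0,0,0,0,0],[-110,0,0,0,0,0],[-140,0,0,0,0,0],[-150,0,0,0,0,0],[-150,0,0,0,0,0]]]}}

```text
clock: 12.3
eef_pos: [395.5, -31.9, 158.1]
tool_rot: [-3.141, 0.001, 1.234]
force: [-0.5, 0.1, -2.5]
width: 23.2
```

```bash
python3 -c "
from h import *
im=get_image('top');save(im,'t8.png',(130,170,230,260),6);np.save('t8.npy',im,allow_pickle=True)
im=get_image('side');save(im,'s8.png',(200,260,310,350),6);np.save('s8.npy',im,allow_pickle=True)
s=sensors.read_state();print(s['clock'],s['force'],s['eef_pos'],s['tool_rot'])
"
```

```text
12.4 [ 0.52099618 -0.10444371 -2.21494985] [397.24745844 -29.09845254 158.14117634] [ 3.14106274e+00 -9.18426375e-04  1.23854223e+00]
```

View pics/t8.png

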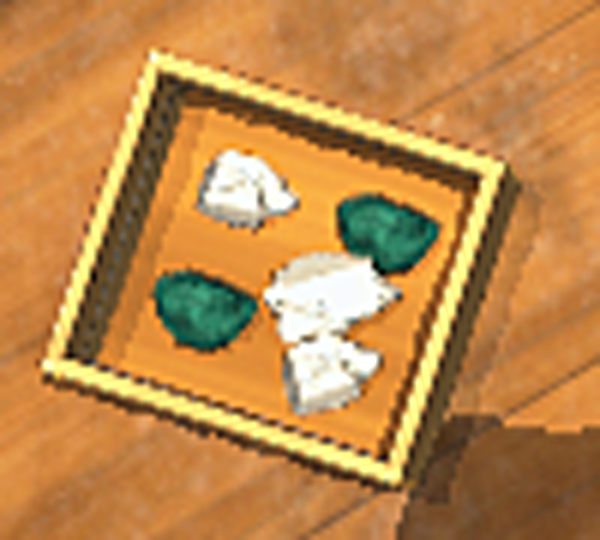

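View pics/s8.png

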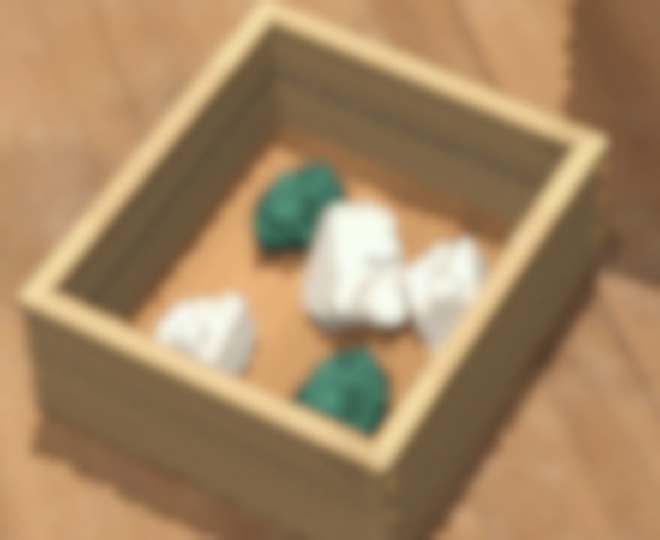

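Emit:
{"op": "arm_command", "data": {"rows": [[[40,10,0,0,0,0],[80,20,0,0,0,0],[120,27,0,0,0,0],[160,27,0,0,0,0],[190,27,0,0,0,0],[205,27,0,0,0,0],[209,27,0,0,0,0],[209,27,0,0,0,0],[209,27,20,0,0,0],[209,27,40,0,0,0],[209,27,47,0,0,0],[209,27,48.5,0,0,0],[209,27,48.5,0,0,0]]]}}

```text
clock: 13.48
eef_pos: [489.8, 157.5, 109.6]
tool_rot: [-3.141, 0.001, 1.237]
force: [-0.1, -0.6, -2.1]
width: 23.7
```

Emit:
{"op": "arm_command", "data": {"rows": [[[0,0,0.5,0,0,0],[0,0,1,0,0,0],[0,0,1,0,0,0]]]}}

```text
clock: 13.73
eef_pos: [490.7, 158.8, 109.4]
tool_rot: [3.141, -0.001, 1.238]
force: [-0.6, -0.0, -2.9]
width: 23.3
```

Emit:
{"op": "arm_command", "data": {"rows": [[[0,0,0.5,0,0,0],[0,0,1,0,0,0],[0,0,1,0,0,0]]]}}

```text
clock: 13.98
eef_pos: [490.2, 158.9, 107.8]
tool_rot: [3.141, -0.0, 1.238]
force: [-0.3, 0.7, -1.8]
width: 23.6
```

Emit:
{"op": "arm_command", "data": {"rows": [[[0,0,0.5,0,0,0],[0,0,1,0,0,0],[0,0,1,0,0,0]]]}}

```text
clock: 14.23
eef_pos: [490.5, 158.9, 107.5]
tool_rot: [3.141, -0.001, 1.238]
force: [-0.6, -0.4, 5.6]
width: 23.4
```

Emit:
{"op": "arm_command", "data": {"rows": [[[0,0,0.5,0,0,0],[0,0,0.5,0,0,0]]]}}

```text
clock: 14.4
eef_pos: [490.6, 159.0, 107.4]
tool_rot: [3.141, -0.001, 1.238]
force: [-1.4, -0.8, 8.9]
width: 23.4
```

Emit:
{"op": "arm_command", "data": {"rows": [[[0,1.5,-0.3,0,0,0],[0,3,-0.3,0,0,0],[0,4.5,-0.3,0,0,0],[0,6,-0.3,0,0,0],[0,6,-0.3,0,0,0]]]}}

```text
clock: 14.82
eef_pos: [494.8, 158.2, 107.7]
tool_rot: [-3.139, -0.001, 1.239]
force: [-4.6, 1.9, 13.6]
width: 23.4
```

Emit:
{"op": "arm_command", "data": {"rows": [[[0,0,-3,0,0,0],[0,-4,-4,0,0,0],[0,-8,-4,0,0,0],[0,-8,-1,0,0,0],[0,-8,0,0,0,0],[0,-8,0,0,0,0]]]}}

```text
clock: 15.32
eef_pos: [488.1, 159.9, 107.3]
tool_rot: [-3.141, -0.001, 1.239]
force: [-2.2, 0.7, 11.9]
width: 23.3
```

Emit:
{"op": "arm_command", "data": {"rows": [[[0,1.5,0,0,0,0],[0,3,0,0,0,0],[0,5,0,0,0,0],[0,6.5,0,0,0,0],[0,8,0,0,0,0]]]}}

```text
clock: 15.73
eef_pos: [494.3, 158.5, 107.6]
tool_rot: [-3.139, -0.001, 1.24]
force: [-4.2, 1.1, 15.1]
width: 23.3
```

Emit:
{"op": "arm_command", "data": {"rows": [[[0,0,-6,0,0,0],[0,-20,-10,0,0,0],[0,-40,-10,0,0,0],[0,-52,-8,0,0,0],[0,-54,-3,0,0,0],[0,-54,-2,0,0,0],[0,-54,-1,0,0,0],[0,-54,-1,0,0,0]]]}}

```text
clock: 16.4
eef_pos: [446.0, 174.0, 107.1]
tool_rot: [3.141, 0.0, 1.237]
force: [-0.8, -0.5, -2.7]
width: 23.7
```

Emit:
{"op": "arm_command", "data": {"rows": [[[0,0,0.5,0,0,0],[0,0,0.5,0,0,0]]]}}

```text
clock: 16.57
eef_pos: [445.5, 174.1, 106.9]
tool_rot: [3.141, -0.0, 1.237]
force: [0.5, 0.4, -2.6]
width: 23.2
```

Emit:
{"op": "arm_command", "data": {"rows": [[[0,0,0.5,0,0,0],[0,0,1,0,0,0],[0,0,1,0,0,0]]]}}

```text
clock: 16.82
eef_pos: [445.1, 174.4, 106.0]
tool_rot: [3.141, -0.0, 1.238]
force: [1.0, 0.4, -2.0]
width: 23.4
```

Emit:
{"op": "arm_command", "data": {"rows": [[[0,0,0.5,0,0,0],[0,0,0.7,0,0,0]]]}}

```text
clock: 16.98
eef_pos: [445.3, 174.6, 105.6]
tool_rot: [3.141, -0.001, 1.238]
force: [0.9, -1.0, 2.9]
width: 23.8
```

Emit:
{"op": "arm_command", "data": {"rows": [[[0,0,0.5,0,0,0],[0,0,0.5,0,0,0]]]}}

```text
clock: 17.15
eef_pos: [445.4, 174.6, 105.4]
tool_rot: [3.141, -0.001, 1.238]
force: [-0.8, -0.8, 5.3]
width: 23.2
```

Emit:
{"op": "arm_command", "data": {"rows": [[[0,-1.5,0,0,0,0],[0,-3,0,0,0,0],[0,-4.5,0,0,0,0],[0,-6,0,0,0,0],[0,-6,0,0,0,0]]]}}

```text
clock: 17.57
eef_pos: [441.3, 176.1, 105.6]
tool_rot: [3.137, -0.002, 1.238]
force: [3.0, -2.7, 6.1]
width: 22.9
```

Emit:
{"op": "arm_command", "data": {"rows": [[[0,0,-3,0,0,0],[0,4,-4,0,0,0],[0,7,-4,0,0,0],[0,7,-1,0,0,0],[0,7,0,0,0,0],[0,7,0,0,0,0]]]}}

```text
clock: 18.07
eef_pos: [445.6, 174.4, 105.2]
tool_rot: [-3.141, -0.001, 1.238]
force: [-0.8, -0.6, 8.6]
width: 23.4
```

Emit:
{"op": "arm_command", "data": {"rows": [[[0,-1.5,0,0,0,0],[0,-3,0,0,0,0],[0,-5,0,0,0,0],[0,-6.5,0,0,0,0],[0,-7,0,0,0,0]]]}}

```text
clock: 18.48
eef_pos: [441.0, 176.1, 105.5]
tool_rot: [3.138, -0.002, 1.238]
force: [3.0, -2.9, 6.2]
width: 23.3
```

Emit:
{"op": "arm_command", "data": {"rows": [[[0,0,-20,0,0,0],[0,5,-50,0,0,0],[-40,20,-53,0,0,0],[-80,30,-53,0,0,0],[-120,30,-53,0,0,0],[-160,30,-53,0,0,0],[-190,30,-53,0,0,0],[-200,30,-53,0,0,0]]]}}

```text
clock: 19.15
eef_pos: [398.3, -26.4, 157.3]
tool_rot: [-3.137, 0.003, 1.232]
force: [-0.2, -0.2, -2.2]
width: 23.6
```

```bash
python3 -c "
from h import *
im=get_image('top');save(im,'t9.png',(130,170,230,260),6)
hmap('s9')
"
```

```text
rows bx -55..55, cols by -62..62
 52  48   .   .   .   .   .   .   .   .   .   .   .   .   .   .   .   .   .   .   .   .   .   .  49   .
 51   .   .   .   .   .   .   .   .   .   .   .   .   .   .   .   .   .   .   .   .   .   .   .   .   .
 51   .   .   .   .   .   .   .   .   .   .   .   .   .   .   .   .   .   .   .   .   .   .   .   .   .
 49  38   .   .   .   9  12  17  19  19  15  13   .   4   .   .   .   .   7  11  11   .   .   .   .   .
 50  25   1   4   5  11  20  20  19  19  19  14   5   1   3   3  16  18  19  18  14  16   .   .   .   .
 54  27   3   4   .   .  18  18  18  18  17  15   2   2   4  12  18  20  20  21  20  20   .   .   .   .
 53  32   2   1   .  11  12  14  16  16  16  15  14   3   3  15  20  22  21  23  22  22   .   .   .   .
 51   3   3   1   3   9   9  10  11  14  14  16  15  17   .   .  19  20  20  22  22  19   .   .   .   .
 50  52   1   2   2   1   2   1  19  16  15  18  17  17  17   .  14  16  19  22  20  19   .   .   .   .
 50  36   3   3   1   2   1  15  20  20  20  19  23  22  18   2   .   .   .   .  16   .   .   .   .   .
 49  26   2   3   3   1  16
[... 759 characters left out ...]
2   8  11  13  13  17  18  15   .   .   .   .
 50  44   3   .   .  16  19  20  22  19  16  13   3   3   2   2   .  14  15  16  15   .   .   .   .   .
 50  50   3   2   .   .   .   .  15  11   2   2   3   0   3   3   .   .   .   .   .   .   .   .   .   .
 52  12   4   5   3   2   4   3   2   3   2   2   3   4   2   2   2   1   3   4   .   .   .   .   .   .
 46  51   3   4   5   2   2   1   2   2   3   2   3   3   2   2   2   2   1   2   .   .   .   .   .   .
 52  49  50  43  50  52  45  52  50  50  49  52  51  49  51  49  48  51  50  54  45  51  49  48  51  47
19.25 [ 0.47554104  0.81286081 -2.85166067] [400.39034469 -24.10681006 157.42890586] [-3.13900174e+00  9.86730304e-04  1.23380972e+00]
```

View pics/t9.png

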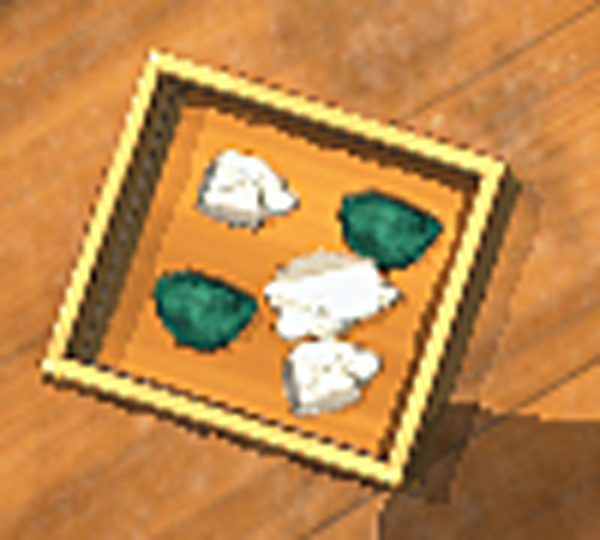

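View pics/s9.png

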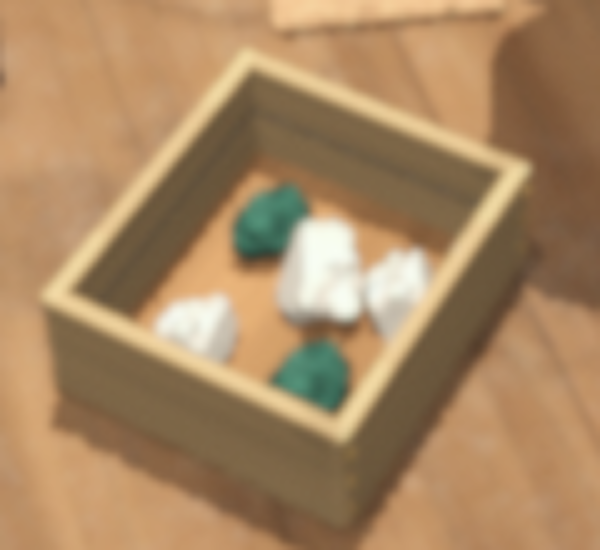

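Emit:
{"op": "arm_command", "data": {"rows": [[[40,-6,0,0,0,0],[80,-12,0,0,0,0],[120,-18,0,0,0,0],[160,-23,0,0,0,0],[188,-23,0,0,0,0],[198,-23,0,0,0,0],[198,-23,0,0,0,0],[198,-23,20,0,0,0],[198,-23,40,0,0,0],[198,-23,49,0,0,0],[198,-23,51,0,0,0],[198,-23,52,0,0,0],[198,-23,52.4,0,0,0],[198,-23,52.4,0,0,0]]]}}

```text
clock: 20.42
eef_pos: [445.8, 172.3, 106.1]
tool_rot: [3.14, -0.001, 1.238]
force: [-0.3, 0.4, -2.1]
width: 23.2
```

Emit:
{"op": "arm_command", "data": {"rows": [[[0,0,0.4,0,0,0],[0,0,0.6,0,0,0],[0,0,0.6,0,0,0]]]}}

```text
clock: 20.67
eef_pos: [445.9, 172.5, 105.3]
tool_rot: [3.14, -0.001, 1.238]
force: [0.6, 0.2, -0.9]
width: 23.4
```

Emit:
{"op": "arm_command", "data": {"rows": [[[0,0,0.4,0,0,0],[0,0,0.8,0,0,0],[0,0,0.8,0,0,0]]]}}

```text
clock: 20.92
eef_pos: [446.0, 172.5, 105.0]
tool_rot: [3.14, -0.001, 1.238]
force: [-1.2, -1.3, 8.2]
width: 23.7
```

Emit:
{"op": "arm_command", "data": {"rows": [[[0,-2,0,0,0,0],[0,-4,0,0,0,0],[0,-6,0,0,0,0],[0,-8,0,0,0,0],[0,-8,0,0,0,0]]]}}

```text
clock: 21.33
eef_pos: [439.7, 175.0, 105.1]
tool_rot: [3.138, -0.003, 1.238]
force: [2.3, -1.6, 5.0]
width: 23.5
```

Emit:
{"op": "arm_command", "data": {"rows": [[[0,0,-3,0,0,0],[0,4,-4,0,0,0],[0,8,-4,0,0,0],[0,8,-1,0,0,0],[0,8,0.3,0,0,0],[0,8,0.3,0,0,0]]]}}

```text
clock: 21.83
eef_pos: [446.1, 172.1, 104.8]
tool_rot: [3.14, -0.001, 1.238]
force: [-1.7, -1.4, 15.1]
width: 23.4
```

Emit:
{"op": "arm_command", "data": {"rows": [[[0,-2,0,0,0,0],[0,-4,0,0,0,0],[0,-6,0,0,0,0],[0,-8,0,0,0,0],[0,-8,0,0,0,0]]]}}

```text
clock: 22.25
eef_pos: [441.0, 174.5, 105.0]
tool_rot: [3.135, -0.003, 1.237]
force: [3.4, -2.8, 9.4]
width: 23.5
```

Emit:
{"op": "arm_command", "data": {"rows": [[[0,0,-8,0,0,0],[5,10,-12,0,0,0],[20,30,-12,0,0,0],[25,33,-10,0,0,0],[25,33,-6,0,0,0],[25,33,-5,0,0,0],[25,33,-4,0,0,0],[25,33,-4,0,0,0]]]}}

```text
clock: 22.92
eef_pos: [475.1, 187.1, 107.0]
tool_rot: [-3.139, 0.002, 1.238]
force: [-0.3, 1.1, -2.1]
width: 23.0
```

Emit:
{"op": "arm_command", "data": {"rows": [[[0,0,0.5,0,0,0],[0,0,1,0,0,0],[0,0,1,0,0,0]]]}}

```text
clock: 23.17
eef_pos: [476.5, 187.6, 106.7]
tool_rot: [-3.141, 0.0, 1.238]
force: [-0.6, -0.3, -2.6]
width: 23.5
```

Emit:
{"op": "arm_command", "data": {"rows": [[[0,0,0.5,0,0,0],[0,0,1,0,0,0],[0,0,1,0,0,0]]]}}

```text
clock: 23.42
eef_pos: [476.8, 187.7, 106.3]
tool_rot: [-3.141, -0.0, 1.238]
force: [-1.8, -0.9, 5.4]
width: 23.3
```

Emit:
{"op": "arm_command", "data": {"rows": [[[0,0,0.5,0,0,0],[0,0,0.5,0,0,0]]]}}

```text
clock: 23.58
eef_pos: [476.8, 187.7, 106.1]
tool_rot: [-3.141, -0.0, 1.238]
force: [-2.4, -1.3, 8.8]
width: 23.5
```

Emit:
{"op": "arm_command", "data": {"rows": [[[0,0,0.2,0,0,0],[0,0,0.2,0,0,0],[0,0,0.2,0,0,0],[0,0,0.2,0,0,0],[0,0,0.2,0,0,0],[0,0,0.2,0,0,0]]]}}

```text
clock: 24.08
eef_pos: [476.9, 187.7, 106.1]
tool_rot: [3.142, -0.001, 1.238]
force: [-2.6, -0.6, 10.0]
width: 22.9
```

Emit:
{"op": "arm_command", "data": {"rows": [[[0,0,0,0,0,0],[0,0,0,0,0,0],[0,0,0,0,0,0],[0,0,0,0,0,0],[0,0,0,0,0,0],[0,0,0,0,0,0],[0,0,0,0,0,0],[0,0,0,0,0,0]]]}}

```text
clock: 24.75
eef_pos: [476.8, 187.7, 106.1]
tool_rot: [-3.142, -0.001, 1.238]
force: [-2.9, -0.4, 9.4]
width: 23.4
```

Emit:
{"op": "arm_command", "data": {"rows": [[[0,0,-3,0,0,0],[0,0,-25,0,0,0],[-5,0,-53,0,0,0],[-40,0,-55,0,0,0],[-80,0,-55,0,0,0],[-120,0,-55,0,0,0],[-160,0,-55,0,0,0],[-200,0,-55,0,0,0],[-220,0,-55,0,0,0],[-220,0,-55,0,0,0]]]}}

```text
clock: 25.58
eef_pos: [402.8, -25.1, 160.1]
tool_rot: [-3.141, 0.003, 1.23]
force: [0.9, 0.1, -3.0]
width: 23.0
```

```bash
python3 -c "
from h import *
im=get_image('top');save(im,'t10.png',(130,170,230,260),6)
hmap('s10')
"
```

```text
rows bx -55..55, cols by -62..62
 50   .   .   .   .   .   .   .   .   .   .   .   .   .   .   .   .   .   .   .   .   .   .   .   .   .
 51  49   .   .   .   .   .   .   .   .   .   .   .   .   .   .   .   .   .   .   .   .   .   .   .   .
 50   .   .   .   .   .   .   .   .   .   .   .   .   .   .   .   .   .   .   .   .   .   .   .   .   .
 49  38   .   .   .   .  13  17  18  20  21   9   .   .   .   .   .   .   8   .   .   .   .   .   .   .
 55   2   2   3   3  13  19  20  19  19  21  11   3   2   5   2  17  18  19  16  14   .   .   .   .   .
 52   8   4   2   .  14  17  17  18  18  18  16   2   2   4  13  17  20  20  20  21  19   .   .   .   .
 49  50   2   0   7  12  12  14  14  14  18  15  12   4   3  16  20  21  21  22  23  20   .   .   .   .
 54  51   2   2   4   .  10  11  14  14  16  16  17  18  12   .  19  19  21  21  22  21  21   .   .   .
 48  20   3   2   1   1   2   2  13  18  16  18  17  18   .   .  14  17  19  21  20  17   .   .   .   .
 52  26   3   3   3   2   0  17  20  20  19  19  21  21  22   2   .   .   .   .  15  15   .   .   .   .
 49  38   4   3   1   3  18
[... 761 characters left out ...]
  7  10  13  15  17  16  18   .   .   .   .
 52  18   1   .   .  14  18  19  20  20  16  13   2   3   4   1   .  13  16  15  15  15   .   .   .   .
 54  15   2   2   .   .   .   .  16  12   4   2   4   2   3   3   2   .   3   .   .   .   .   .   .   .
 51  24   2   3   2   3   2   3   1   2   4   3   2   4   3   3   2   3   4   2   .   .   .   .   .   .
 54  48   3   2   3   2   3   2   5   1   1   3   2   3   1   2   2   2   5   3   .   .   .   .   .   .
 49  44  48  51  47  50  49  53  49  48  52  46  51  49  51  51  51  52  46  50  45  51  51  51  45  48
25.6833 [ 0.21588723  0.80699039 -2.11173022] [405.35809066 -20.91110374 160.19863493] [ 3.14071275e+00 -3.83223347e-04  1.23587148e+00]
```

View pics/t10.png

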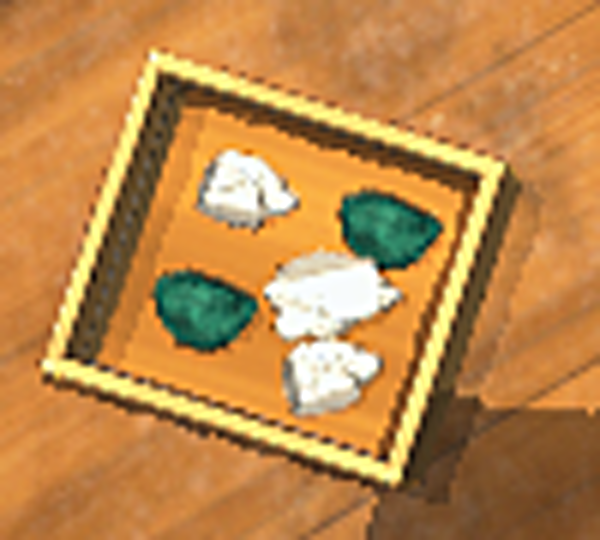

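View pics/s10.png

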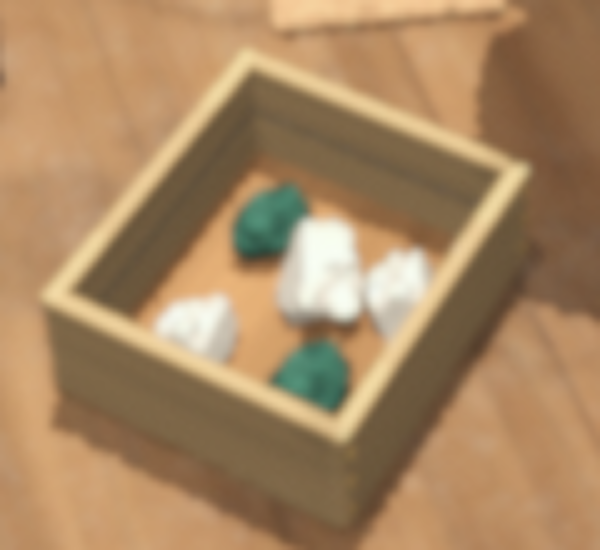

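Emit:
{"op": "arm_command", "data": {"rows": [[[40,-8,0,0,0,0],[80,-16,0,0,0,0],[120,-24,0,0,0,0],[160,-33,0,0,0,0],[190,-33,0,0,0,0],[202,-33,0,0,0,0],[202,-33,0,0,0,0],[202,-33,20,0,0,0],[202,-33,40,0,0,0],[202,-33,51,0,0,0],[202,-33,53,0,0,0],[202,-33,54,0,0,0],[202,-33,54.7,0,0,0],[202,-33,54.7,0,0,0]]]}}

```text
clock: 26.85
eef_pos: [440.7, 180.9, 105.9]
tool_rot: [3.14, -0.001, 1.238]
force: [3.3, -2.2, -3.5]
width: 23.4
```

Emit:
{"op": "arm_command", "data": {"rows": [[[0,0,0.4,0,0,0],[0,0,0.8,0,0,0],[0,0,0.8,0,0,0]]]}}

```text
clock: 27.1
eef_pos: [440.9, 181.4, 105.3]
tool_rot: [3.14, -0.001, 1.238]
force: [3.8, -3.1, 3.0]
width: 23.4
```

Emit:
{"op": "arm_command", "data": {"rows": [[[0,1,-1.5,0,0,0],[0,3,-1.5,0,0,0],[0,3,-1,0,0,0],[0,3,-0.2,0,0,0],[0,3,0,0,0,0]]]}}

```text
clock: 27.52
eef_pos: [441.9, 181.2, 105.0]
tool_rot: [-3.14, -0.0, 1.239]
force: [-0.5, 0.5, 10.5]
width: 22.8
```

Emit:
{"op": "arm_command", "data": {"rows": [[[0,0,0.4,0,0,0],[0,0,0.8,0,0,0],[0,0,0.8,0,0,0]]]}}

```text
clock: 27.77
eef_pos: [441.9, 181.2, 104.8]
tool_rot: [-3.14, -0.001, 1.239]
force: [-2.1, -0.8, 15.8]
width: 23.0
```

Emit:
{"op": "arm_command", "data": {"rows": [[[-1.5,0,-0.4,0,0,0],[-3,0,-0.4,0,0,0],[-4.5,0,-0.4,0,0,0],[-6,0,-0.4,0,0,0],[-6,0,-0.4,0,0,0]]]}}

```text
clock: 28.18
eef_pos: [440.8, 176.8, 104.8]
tool_rot: [-3.142, -0.003, 1.24]
force: [0.3, 2.1, 7.4]
width: 23.0
```

Emit:
{"op": "arm_command", "data": {"rows": [[[0,0,-3,0,0,0],[4,2,-4,0,0,0],[6,2,-4,0,0,0],[6,2,-1,0,0,0],[6,2,0,0,0,0],[6,2,0,0,0,0]]]}}

```text
clock: 28.68
eef_pos: [445.2, 180.9, 105.1]
tool_rot: [3.141, -0.002, 1.239]
force: [-2.6, 1.2, 14.2]
width: 23.1
```

Emit:
{"op": "arm_command", "data": {"rows": [[[-1.5,-0.5,0,0,0,0],[-3,-1,0,0,0,0],[-4.5,-1.5,0,0,0,0],[-6,-2,0,0,0,0],[-6,-2,0,0,0,0]]]}}

```text
clock: 29.1
eef_pos: [442.4, 176.2, 104.8]
tool_rot: [3.139, -0.003, 1.239]
force: [1.0, 0.9, 6.2]
width: 23.3
```

Emit:
{"op": "arm_command", "data": {"rows": [[[0,0,-20,0,0,0],[0,5,-50,0,0,0],[-40,20,-56,0,0,0],[-80,30,-56,0,0,0],[-120,30,-56,0,0,0],[-160,30,-56,0,0,0],[-190,30,-56,0,0,0],[-200,30,-56,0,0,0]]]}}

```text
clock: 29.77
eef_pos: [400.4, -28.5, 159.6]
tool_rot: [-3.138, 0.003, 1.232]
force: [-0.7, 0.0, -2.0]
width: 23.7
```

```bash
python3 -c "
from h import *
im=get_image('top');save(im,'t11.png',(140,180,220,250),8)
im=get_image('side');save(im,'s11.png',(225,270,295,340),8)
s=sensors.read_state();print(s['clock'],s['force'],s['eef_pos'])
"
```

```text
29.8667 [ 0.04459398  0.2245017  -2.87171522] [402.31173521 -26.07905733 159.76340771]
```

View pics/t11.png

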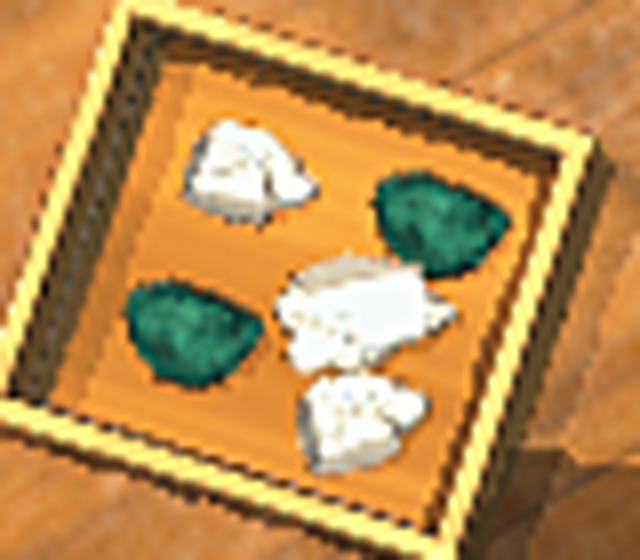

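View pics/s11.png

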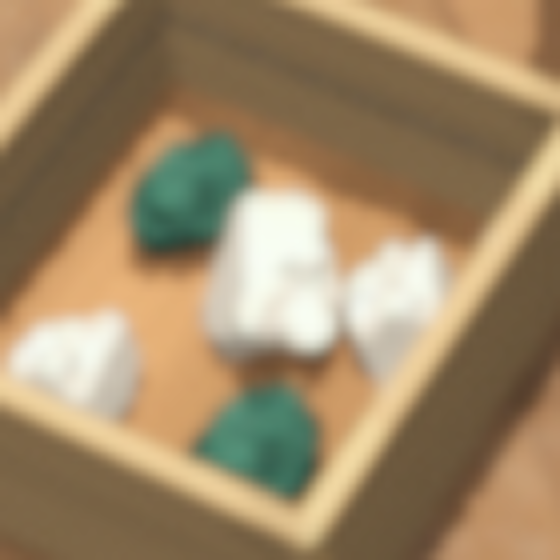

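Emit:
{"op": "arm_command", "data": {"rows": [[[40,6,0,0,0,0],[80,12,0,0,0,0],[120,19,0,0,0,0],[160,19,0,0,0,0],[190,19,0,0,0,0],[201,19,0,0,0,0],[201,19,0,0,0,0],[201,19,20,0,0,0],[201,19,40,0,0,0],[201,19,50,0,0,0],[201,19,52,0,0,0],[201,19,53,0,0,0],[201,19,53.5,0,0,0],[201,19,53.5,0,0,0]]]}}

```text
clock: 31.03
eef_pos: [486.8, 159.6, 107.4]
tool_rot: [-3.141, 0.0, 1.238]
force: [-1.8, -0.1, 6.0]
width: 23.5
```

Emit:
{"op": "arm_command", "data": {"rows": [[[0,0,0.2,0,0,0],[0,0,0.4,0,0,0],[0,0,0.4,0,0,0]]]}}

```text
clock: 31.28
eef_pos: [486.9, 159.6, 107.3]
tool_rot: [-3.141, -0.0, 1.238]
force: [-1.5, -0.1, 7.8]
width: 23.1
```

Emit:
{"op": "arm_command", "data": {"rows": [[[0,2,0,0,0,0],[0,4,0,0,0,0],[0,6,0,0,0,0],[0,7.5,0,0,0,0],[0,9,0,0,0,0]]]}}

```text
clock: 31.7
eef_pos: [493.7, 158.1, 107.7]
tool_rot: [-3.137, -0.0, 1.239]
force: [-5.6, 2.6, 12.8]
width: 23.4
```

Emit:
{"op": "arm_command", "data": {"rows": [[[0,0,-3,0,0,0],[0,-5,-4,0,0,0],[0,-9,-4,0,0,0],[0,-9,-1,0,0,0],[0,-9,0,0,0,0],[0,-9,0,0,0,0]]]}}

```text
clock: 32.2
eef_pos: [487.2, 160.2, 107.2]
tool_rot: [-3.141, -0.001, 1.239]
force: [-4.4, -0.0, 13.1]
width: 23.2
```

Emit:
{"op": "arm_command", "data": {"rows": [[[0,2,0,0,0,0],[0,4,0,0,0,0],[0,6,0,0,0,0],[0,7.5,0,0,0,0],[0,9,0,0,0,0]]]}}

```text
clock: 32.62
eef_pos: [494.3, 158.9, 107.7]
tool_rot: [-3.138, -0.002, 1.24]
force: [-7.2, 3.1, 20.2]
width: 23.2
```

Emit:
{"op": "arm_command", "data": {"rows": [[[0,0,-8,0,0,0],[5,-10,-10,0,0,0],[20,-28,-10,0,0,0],[27,-32,-7,0,0,0],[27,-32,-3,0,0,0],[27,-32,-1,0,0,0],[27,-32,-0.3,0,0,0],[27,-32,-0.3,0,0,0]]]}}

```text
clock: 33.28
eef_pos: [474.7, 191.7, 106.0]
tool_rot: [-3.142, 0.001, 1.237]
force: [0.9, 0.1, -2.1]
width: 24.0
```

Emit:
{"op": "arm_command", "data": {"rows": [[[0,0,0.4,0,0,0],[0,0,0.8,0,0,0],[0,0,0.8,0,0,0]]]}}

```text
clock: 33.53
eef_pos: [474.7, 192.1, 105.8]
tool_rot: [3.141, 0.0, 1.237]
force: [-0.5, 0.4, -1.0]
width: 23.7
```

Emit:
{"op": "arm_command", "data": {"rows": [[[0,0,0.5,0,0,0],[0,0,0.8,0,0,0],[0,0,0.8,0,0,0]]]}}

```text
clock: 33.78
eef_pos: [474.8, 192.5, 105.5]
tool_rot: [3.141, -0.0, 1.238]
force: [-0.5, -1.8, 5.4]
width: 23.6
```

Emit:
{"op": "arm_command", "data": {"rows": [[[0,1.5,0,0,0,0],[0,3,0,0,0,0],[0,4.5,0,0,0,0]]]}}

```text
clock: 34.03
eef_pos: [477.7, 191.5, 105.4]
tool_rot: [-3.14, 0.0, 1.239]
force: [-3.3, -0.0, 4.7]
width: 23.4
```

Emit:
{"op": "arm_command", "data": {"rows": [[[0,1.5,0,0,0,0],[0,3,0,0,0,0],[0,3,0,0,0,0]]]}}

```text
clock: 34.28
eef_pos: [482.0, 190.4, 105.0]
tool_rot: [3.141, -0.001, 1.238]
force: [-1.1, -0.1, 2.4]
width: 23.7
```

Emit:
{"op": "arm_command", "data": {"rows": [[[0,0,-20,0,0,0],[0,0,-50,0,0,0],[-40,0,-55,0,0,0],[-80,0,-55,0,0,0],[-120,0,-55,0,0,0],[-160,0,-55,0,0,0],[-200,0,-55,0,0,0],[-228,0,-55,0,0,0],[-228,0,-55,0,0,0]]]}}

```text
clock: 35.03
eef_pos: [404.3, -31.3, 159.7]
tool_rot: [-3.14, 0.004, 1.229]
force: [0.0, 0.7, -2.5]
width: 22.8
```

```bash
python3 -c "
from h import *
im=get_image('top');save(im,'t12.png',(140,180,220,250),8)
hmap('s12')
"
```

```text
rows bx -55..55, cols by -62..62
 49   .   .   .  48   .   .   .   .   .   .   .   .  46   .   .   .   .  48   .   .   .   .   .   .   .
 49  55   .   .   .   .   .   .   .   .   .   .   .   .   .   .   .   .   .   .   .   .   .   .   .   .
 51  39   .   .   .   .   .   .   .   .   .   .   .   .   .   .   .   .   .   .   .   .   .   .   .   .
 49  38   .   .   .   9  12  17  18  17  19  10   .   .   .   .   .   .  10  14   .   .   .   .   .   .
 50  44   2   4   5  16  19  19  18  21  19  15   5   2   4   1  17  19  16  17  15   .   .   .   .   .
 52  23   3   2   .  17  17  18  19  17  16  16   3   4   3  12  19  20  21  20  20  20   .   .   .   .
 51  26   3   2   5   8  10  13  14  15  15   2   3   3   5  18  18  20  21  22  24  20   .   .   .   .
 49  15   3   2   4   8  11  11  14  14  15  16  17   3   .   .  17  19  21  20  21  21   .   .   .   .
 52  28   2   3   3   3   3   3  19  16  15  17  16  15   2   .  13  18  22  20  20  18   .   .   .   .
 52  30   2   3   4   3  16  17  18  17  17  21  19  19  17   1   .   .   .   .  17   .   .   .   .   .
 44  50   3   1   1   2  16
[... 758 characters left out ...]
 2   .   9  13  15  17  18  16   .   .   .   .
 48  46   .   .   .   .  20  21  22  20  18  14   2   4   3   2   9  12  15  16  13   .   .   .   .   .
 51   3   5   1   .   .   .   .  15  12   3   4   3   2   2   4   3   .   .  11   .   .   .   .   .   .
 51   2   1   3   2   4   2   0   4   3   2   3   4   3   2   3   3   2   2   2   .   .   .   .   .   .
 53  36   3   3   3   1   2   3   3   3   3   3   2   4   4   2   3   3   3   5   .   .   .   .   .   .
 51  49  48  50  50  48  44  49  53  51  48  43  49  53  52  48  50  50  49  53  41  44  50  43  49  53
35.1333 [-0.01766276  0.42478643 -1.85919614] [407.24820363 -26.38819141 159.84988033] [3.14082343e+00 4.37827226e-05 1.23469436e+00]
```

View pics/t12.png

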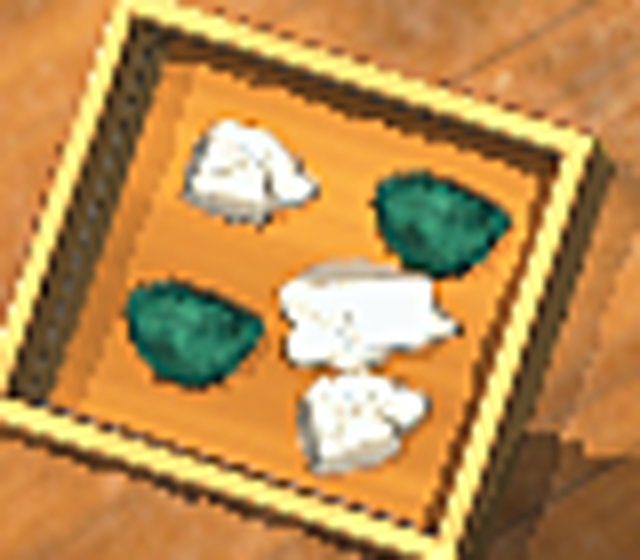

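View pics/s12.png

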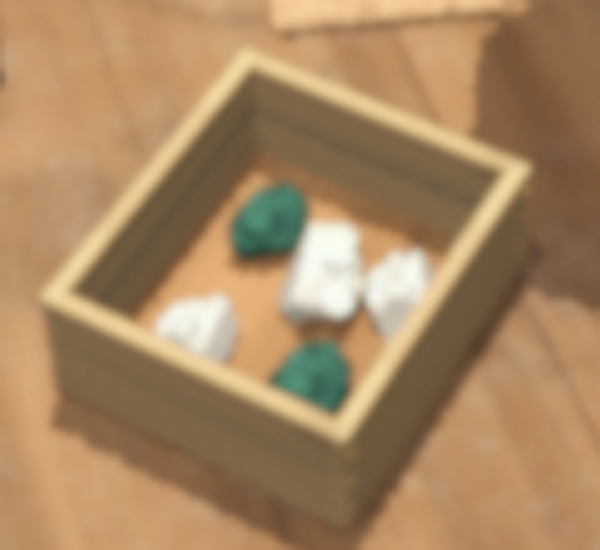

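Emit:
{"op": "arm_command", "data": {"rows": [[[40,0,0,0,0,0],[80,0,0,0,0,0],[120,0,0,0,0,0],[160,-1,0,0,0,0],[200,-1.5,0,0,0,0],[218,-1.5,0,0,0,0],[222,-1.5,5,0,0,0],[222,-1.5,25,0,0,0],[222,-1.5,43,0,0,0],[222,-1.5,50,0,0,0],[222,-1.5,52,0,0,0],[222,-1.5,53,0,0,0],[222,-1.5,53.4,0,0,0],[222,-1.5,53.4,0,0,0]]]}}

```text
clock: 36.3
eef_pos: [478.7, 185.3, 107.2]
tool_rot: [3.141, -0.001, 1.238]
force: [0.6, -0.1, -1.7]
width: 23.5
```

Emit:
{"op": "arm_command", "data": {"rows": [[[0,0,0.5,0,0,0],[0,0,0.5,0,0,0],[0,0,0.5,0,0,0]]]}}

```text
clock: 36.55
eef_pos: [478.4, 185.2, 106.5]
tool_rot: [3.141, -0.001, 1.238]
force: [-0.6, -0.6, -1.8]
width: 23.0
```

Emit:
{"op": "arm_command", "data": {"rows": [[[0,0,0.5,0,0,0],[0,0,0.5,0,0,0],[0,0,0.5,0,0,0]]]}}

```text
clock: 36.8
eef_pos: [478.1, 185.1, 105.5]
tool_rot: [-3.142, -0.0, 1.238]
force: [-0.0, 0.3, -2.7]
width: 23.3
```

Emit:
{"op": "arm_command", "data": {"rows": [[[0,0,0.5,0,0,0],[0,0,0.8,0,0,0],[0,0,0.8,0,0,0]]]}}

```text
clock: 37.05
eef_pos: [478.3, 185.2, 105.1]
tool_rot: [3.141, -0.0, 1.238]
force: [-1.2, -0.1, 3.1]
width: 23.3
```

Emit:
{"op": "arm_command", "data": {"rows": [[[0,0,0.4,0,0,0],[0,0,0.6,0,0,0],[0,0,0.6,0,0,0]]]}}

```text
clock: 37.3
eef_pos: [478.4, 185.3, 104.9]
tool_rot: [3.141, -0.001, 1.238]
force: [-1.6, -0.9, 9.2]
width: 23.0
```

Emit:
{"op": "arm_command", "data": {"rows": [[[0,0,0.1,0,0,0],[0,0,0.1,0,0,0],[0,0,0.1,0,0,0],[0,0,0.1,0,0,0],[0,0,0.1,0,0,0],[0,0,0.1,0,0,0],[0,0,0.1,0,0,0],[0,0,0.1,0,0,0],[0,0,0.1,0,0,0]]]}}

```text
clock: 38.05
eef_pos: [478.4, 185.3, 104.9]
tool_rot: [3.141, -0.001, 1.238]
force: [-1.6, -0.1, 9.5]
width: 23.4
```

Emit:
{"op": "arm_command", "data": {"rows": [[[0,0,0,0,0,0],[0,0,0,0,0,0],[0,0,0,0,0,0],[0,0,0,0,0,0],[0,0,0,0,0,0],[0,0,0,0,0,0],[0,0,0,0,0,0],[0,0,0,0,0,0],[0,0,0,0,0,0]]]}}

```text
clock: 38.8
eef_pos: [478.4, 185.3, 104.9]
tool_rot: [3.141, -0.001, 1.238]
force: [-2.1, -0.4, 9.7]
width: 23.0
```

Run:
```python
from h import *
for n,pp in (('top',[(495,150),(650,95),(710,255),(545,310)]),('side',[(183,147),(328,133),(347,242),(198,250)])):
    im=np.load(n+'.npy',allow_pickle=True).item();K=im['K'];T=im['pose'];out=[]
    for a,b in pp:
        u,v=(a/4+120,b/4+160) if n=='top' else (a/3.3+190,b/3.3+180)
        d=T[:3,:3]@np.array([(u-K[0,2])/K[0,0],-(v-K[1,2])/K[1,1],-1]);o=T[:3,3]
        out.append((o+d*(6-o[2])/d[2])[:2])
    out=np.array(out);print(n,out.round(1).tolist(),out.mean(0))
x,y=b2w(4,-14)
print(mv([x,y,104,71],[476,-8,104,71]),mv([x,y,104,71],[476,-8,104,107.2]))
```

```text
top [[516.4, 51.6], [546.0, -37.4], [453.8, -69.4], [424.6, 24.8]] [485.20360068  -7.57831745]
side [[546.6, -34.9], [452.2, -65.6], [424.8, 34.3], [516.6, 57.3]] [485.02867774  -2.19903522]
[-183.3   61.    -0.     0.     0.     0. ] [-183.3   61.    -0.     0.     0.   -36.2]
```

Emit:
{"op": "arm_command", "data": {"rows": [[[0,0,-3,0,0,0],[0,0,-25,0,0,0],[0,0,-54,0,0,0],[-35,13,-56,0,0,-7],[-70,26,-56,0,0,-14],[-105,39,-56,0,0,-21],[-140,52,-56,0,0,-28],[-170,63.6,-56,0,0,-34],[-177.3,66.3,-56,0,0,-36.2],[-177.3,66.3,-56,0,0,-36.2],[-177.3,66.3,-56,0,0,-36.2],[-177.3,66.3,-56,0,0,-36.2]]]}}

```text
clock: 39.8
eef_pos: [482.9, -2.6, 159.8]
tool_rot: [3.142, -0.001, 1.871]
force: [0.2, 0.6, -2.2]
width: 23.2
```

```bash
python3 -c "
from h import *
im=get_image('top');save(im,'t13.png',(140,180,220,250),8)
hmap('s13')
im=get_image('side');save(im,'s13b.png',(200,120,350,280),4)
P=pts(im).reshape(-1,3);P=P[~np.isnan(P).any(1)]
Q=P[(abs(P[:,0]-483)<45)&(abs(P[:,1]+4)<45)]
f=Q[(Q[:,2]>84)&(Q[:,2]<100)];print(rect(f[:,:2]),np.median(f[:,2]),f[:,2].std())
"
```

```text
rows bx -55..55, cols by -62..62
 52   .   .   .   .  48   .   .   .   .   .   .   .   .   .   .   .   .   .   .   .  47   .   .   .   .
 53  44   .   .   .   .   .   .   .   .   .   .   .   .   .   .   .   .   .   .   .   .   .   .   .   .
 51  22   .   .   .   .   .   .   .   .   .   .   .   .   .   .   .   .   .   .   .   .   .   .   .   .
 53  35   .   .   .   .  12  17  18  19  17  10   .   .   .   .   .   .   5  12  11   .   .   .   .  47
 51  28   2   2   0  16  20  20  19  20  20  16   9   3   3   1  11  21  17  16  17   .   .   .   .   .
 52  50   4   3   .   .  18  18  18  18  16  14   3   2   3  12  16  19  21  20  21  21   .   .   .   .
 49  35   3   0   6   9  12  12  16  15  16  11   4   2   4  15  19  20  21  22  23  22   .   .   .   .
 52  39   4   3   4   8   9  13  14  16  15  18  17  15   .  14  19  20  21  22  22  21   .   .   .   .
 53  32   2   3   2   2   3   2  13  21  16  18  18  15   .   .  14  19  18  20  19  16   .   .   .   .
 52  30   2   4   3   3  12  16  19  20  18  20  18  21  15   .   .   .   .   .  16   .   .   .   .   .
 49   2   2   2   3   2  16
[... 846 characters left out ...]
17  11   2   3   5   4   .  13  13  15  18   .   .   .   .   .
 49  47   2   2   .   .   .  15  17  15   2   2   3   5   4   2   .   4   .   .   .   .   .   .   .   .
 51  31   4   5   2   0   2   2   2   3   1   3   3   2   3   2   3   2   1   3   .   .   .   .   .   .
 52  32   2   2   2   3   2   3   3   2   1   2   3   3   1   3   4   2   4   2   .   .   .   .   .   .
 48  49  50  47  51  51  42  45  42  50  44  50  51  52  51  48  50  45  49  37  49  50  50  46  47  47
39.9 [ 0.17624579  0.26752057 -2.04158789] [482.91327355  -2.23367366 159.88167737] [ 3.14156290e+00 -6.95510738e-04  1.87237645e+00]
(array([ 4.74e+02, -4.00e-01]), (45.3, 49.2), 17.68) 96.4719333581777 4.533828671760372
```

View pics/s13.png

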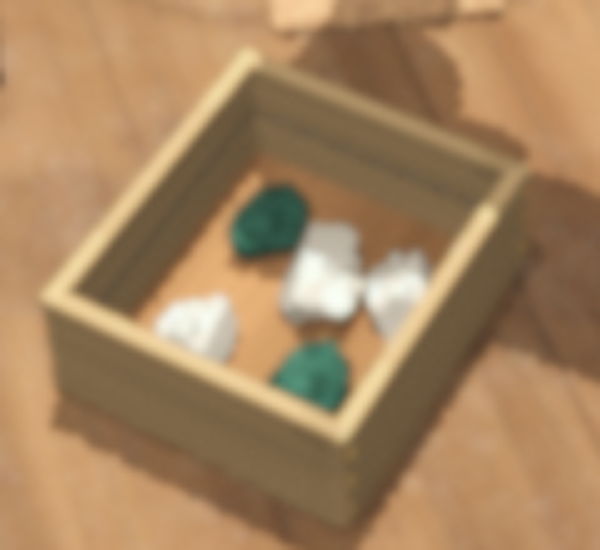

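View pics/s13b.png

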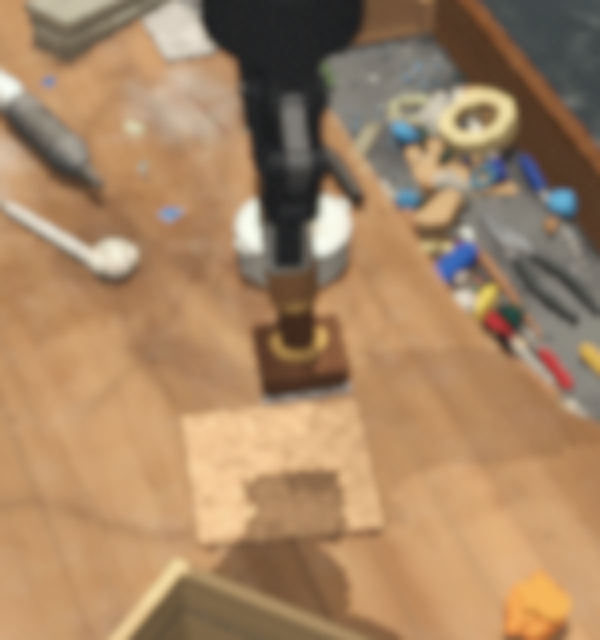

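View pics/t13.png

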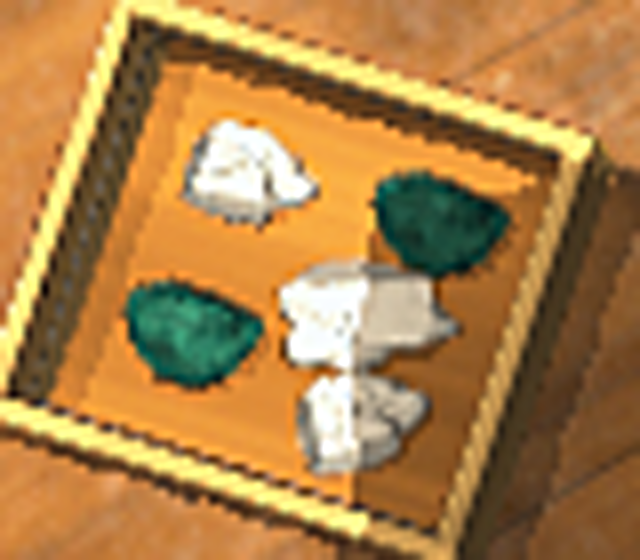

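```bash
python3 -c "
from h import *
for k in range(1):
  im=get_image('side');P=pts(im);C=im['pixels'].astype(int)
  # crop foot pixels
  v0,v1,u0,u1=198,222,262,290
  Q=P[v0:v1,u0:u1].reshape(-1,3);Q=Q[(abs(Q[:,0]-478)<40)&(abs(Q[:,1])<40)&(Q[:,2]>84)&(Q[:,2]<106)]
  for lo,hi in ((92,102),(94,104)):
    f=Q[(Q[:,2]>lo)&(Q[:,2]<hi)]
    A=np.c_[f[:,:2]-f[:,:2].mean(0),np.ones(len(f))];s=np.linalg.lstsq(A,f[:,2],rcond=None)[0];print(len(f),f.mean(0),np.degrees(s[:2]),s[2],rect(f[:,:2]))
  np.save('s14.npy',im,allow_pickle=True)
# original for comparison
im=np.load('side.npy',allow_pickle=True).item();P=pts(im).reshape(-1,3);Q=P[(abs(P[:,0]-472)<40)&(abs(P[:,1])<40)];f=Q[(Q[:,2]>21)&(Q[:,2]<28)]
A=np.c_[f[:,:2]-f[:,:2].mean(0),np.ones(len(f))];s=np.linalg.lstsq(A,f[:,2],rcond=None)[0];print(len(f),f.mean(0),np.degrees(s[:2]),s[2],rect(f[:,:2]))
"
```

```text
266 [473.10175312   5.02642319  98.21283134] [-2.25250424 -3.26792742] 98.2128313422305 (array([474.5,  -2.1]), (46.6, 48.0), 15.29)
267 [472.83311746   3.83116598  99.00223597] [-2.4766956  -2.08078594] 99.00223597016326 (array([474.2,  -1.4]), (45.8, 46.8), 17.06)
219 [471.89450368   6.45491611  24.89974012] [ 0.03326222 -0.90122855] 24.89974011809242 (array([472.4,   1.7]), (46.0, 45.9), 14.88)
```

Emit:
{"op": "arm_command", "data": {"rows": [[[-2,4,10,-3,0,0],[-2,4,40,-3,0,0],[-2,4,60,-3,0,0],[-2,4,67,-3,0,0],[-2,4,69,-3,0,0],[-2,4,69,-3,0,0]]]}}

```text
clock: 40.5
eef_pos: [487.5, -4.2, 90.9]
tool_rot: [3.09, -0.0, 1.871]
force: [0.7, 0.7, -1.5]
width: 23.4
```

```bash
python3 -c "
from h import *
im=get_image('side');P=pts(im);save(im,'s15.png',(220,140,330,270),5)
Q=P[200:255,250:300].reshape(-1,3);Q=Q[(abs(Q[:,0]-480)<40)&(abs(Q[:,1])<40)]
f=Q[(Q[:,2]>23)&(Q[:,2]<34)]
A=np.c_[f[:,:2]-f[:,:2].mean(0),np.ones(len(f))];s=np.linalg.lstsq(A,f[:,2],rcond=None)[0];print(len(f),f.mean(0),np.degrees(s[:2]),s[2],rect(f[:,:2]))
s=sensors.read_state();print(s['clock'],s['force'],s['eef_pos'],s['tool_rot'])
"
```

```text
272 [480.7984824    4.18157162  29.31110419] [-0.59944    -2.70547712] 29.31110419430385 (array([482.3,  -2. ]), (45.8, 48.0), 19.39)
40.55 [-0.45333093 -0.52846454 -2.31150548] [487.99616006  -4.37675636  91.52243337] [3.08833230e+00 2.03704905e-04 1.87070462e+00]
```

View pics/s15.png

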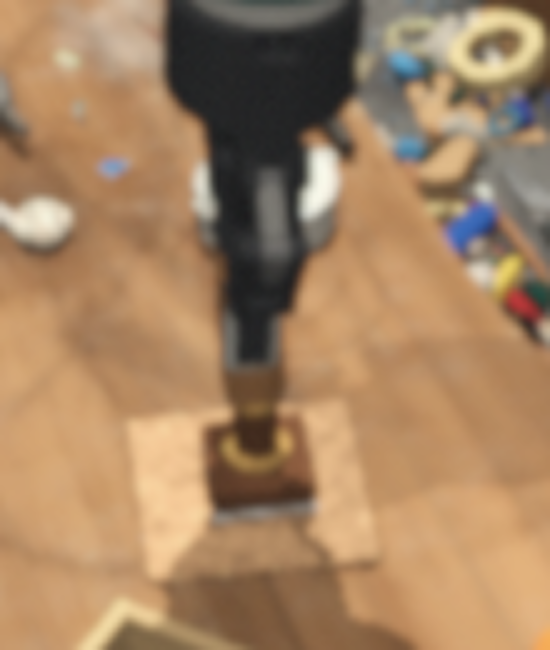

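Foot is centred on the cork and nearly level; sole about 4 mm above it. Lower by feel.

Emit:
{"op": "arm_command", "data": {"rows": [[[0,0,1,0,0,0],[0,0,2,0,0,0],[0,0,2,0,0,0]]]}}

```text
clock: 40.8
eef_pos: [487.9, -4.8, 89.6]
tool_rot: [3.088, 0.0, 1.87]
force: [-1.0, 0.3, -3.4]
width: 23.6
```

Emit:
{"op": "arm_command", "data": {"rows": [[[0,0,0.5,0,0,0],[0,0,1,0,0,0],[0,0,1,0,0,0]]]}}

```text
clock: 41.05
eef_pos: [487.5, -4.8, 88.1]
tool_rot: [3.089, 0.0, 1.87]
force: [0.0, 0.5, -2.5]
width: 22.8
```

Emit:
{"op": "arm_command", "data": {"rows": [[[0,0,0.5,0,0,0],[0,0,1,0,0,0],[0,0,1,0,0,0]]]}}

```text
clock: 41.3
eef_pos: [487.6, -4.8, 87.2]
tool_rot: [3.089, 0.0, 1.87]
force: [-0.7, -0.6, 1.8]
width: 23.4
```

Emit:
{"op": "arm_command", "data": {"rows": [[[0,0,0.5,0,0,0],[0,0,0.5,0,0,0]]]}}

```text
clock: 41.47
eef_pos: [487.6, -4.8, 87.2]
tool_rot: [3.089, 0.0, 1.87]
force: [-1.7, 1.2, 7.2]
width: 22.8
```

Emit:
{"op": "arm_command", "data": {"rows": [[[0,0,0,0,0,0],[0,0,0,0,0,0],[0,0,0,0,0,0],[0,0,0,0,0,0],[0,0,0,0,0,0],[0,0,0,0,0,0]]], "claw": 1}}

```text
clock: 41.97
eef_pos: [487.6, -4.7, 86.4]
tool_rot: [3.089, -0.0, 1.87]
force: [0.4, -0.1, -0.0]
width: 85.6
```

Emit:
{"op": "arm_command", "data": {"rows": [[[0,0,-10,0,0,0],[0,0,-30,0,0,0],[0,0,-60,0,0,0],[0,0,-95,0,0,0],[0,0,-125,0,0,0],[0,0,-125,0,0,0]]]}}

```text
clock: 42.47
eef_pos: [484.6, -6.7, 217.2]
tool_rot: [3.079, 0.003, 1.87]
force: [0.1, -0.1, 0.1]
width: 85.2
```

```bash
python3 -c "
from h import *
im=get_image('side');P=pts(im);save(im,'s16.png')
Q=P[180:255,250:305].reshape(-1,3);Q=Q[(abs(Q[:,0]-480)<40)&(abs(Q[:,1])<40)]
f=Q[(Q[:,2]>19)&(Q[:,2]<30)]
A=np.c_[f[:,:2]-f[:,:2].mean(0),np.ones(len(f))];s=np.linalg.lstsq(A,f[:,2],rcond=None)[0];print(len(f),f.mean(0),np.degrees(s[:2]),s[2],rect(f[:,:2]),Q[:,2].max())
s=sensors.read_state();print(s['clock'],s['force'],s['eef_pos'],s['width'])
"
```

```text
271 [480.80542475   3.32693337  24.89443253] [ 0.81334626 -2.46583812] 24.89443253358474 (array([481.8,  -2.6]), (45.9, 47.6), 17.87) 135.1073858653183
42.5167 [ 0.52989973 -0.69111645 -0.64714974] [483.38278963  -6.714848   214.9151288 ] 85.25788112670998
```

View pics/s16.png

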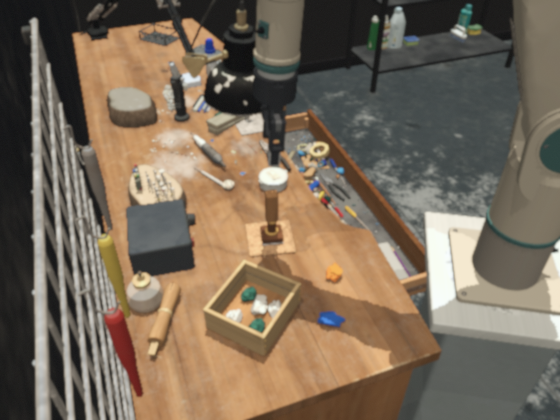

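```bash
python3 -c "
from h import *
print(order.finish_job())"
```

```text
the job is handed in; nothing more can be done
None
```

I took the tamper by its handle and rubbed the five lumps down into one layer. I finished with a steady press and stood the tamper back on its cork rest. The job was handed in at about 42.5 s on the robot's clock, with the gripper open and clear.

- **Lumps:** The last height map, taken after the final press, shows every lump at or under about 21 mm above the bin floor, below the 24 mm fill line. No lump shows a clear tilt. That figure subtracts 2–3 mm, because the camera reads the bare floor that much too high.
- **Press:** The final press was about 12 N at the sole, held for about 1.5 s. The wrist read about 9.6 N, to which I added the 2–2.5 N the tamper hangs with.
- **Force:** The highest reading while rubbing was about 25 N at the sole, right at your limit, and I eased off at once.
- **Tamper:** It stands upright near the centre of the cork, with its foot level to about 2° by noisy depth data. The other things on the bench looked undisturbed in the last picture.

**Checks that were less clear:**
- **Neighbouring lumps:** The longest white lump lies right beside the green and white lumps next to it. In the last top picture it still seems to touch the green one at a corner. It looked flat after the first press, but a further rub dropped it slightly, so it had still been leaning. I rubbed it free and pressed again.
- **Side wall:** The tamper's foot touched the bin's inner wall lightly, about 4–5 N, at the end of some strokes.
- **Tilt in the grip:** The tamper turned a few degrees in the fingers while rubbing, so the final press was very slightly off level. I corrected the tilt before setting it down.

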